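# Fit the backstand idler to the belt grinder with its arm balanced upright

## Robot

A 7-joint arm with a two-finger parallel gripper is mounted at the origin on the work surface. World frame = base frame: x ahead of the robot, y to its left, z up, the work surface at z = 0. Lengths are in m, angles in rad, forces in N, time in s.
With the tool pointing down it reaches from about 0.35 to 0.9 m from the base axis. Payload 8.1 kg.
Tool frame: the origin (TCP) lies at the very end of the fingers, on their centre line; the grasp point (between the pads) lies grip_point_offset behind it (grip_point_offset is the distance from the TCP to the grasp point, in m); z points along the fingers, y is the direction in which the jaws open and shut (so a half turn about z gives the same grasp; the last joint's range is limited). The gripper opens to 92 mm and grips with 3 to 60 N. Pads are 19 mm wide; open, the fingers measure 130 mm over their backs; the gripper's body (75 mm by 190 mm) begins 47 mm behind the grasp point.
Start: joints at [-1.319, 0.434, 0.025, 1.573, -0.012, 1.134, -0.075], TCP at [0.217, 0.586, 0.227] pointing down, gripper open.
Joint ranges: [-2.62, 2.62], [-0.44, 2.09], [-1.27, 1.32], [0.08, 2.57], [-1.32, 4.46], [0.12, 2], [-2.74, 2.74]. Speed limits (rad/s): [2.22, 2.22, 3.01, 3.01, 3.14, 3.14, 3.14].

## Interface

Orientations are given as a rotation vector (axis times angle).
In Python, from cell import * gives the robot as it stands.
- The arm moves only by the tool drive_tool, never from a script. Its argument "increments" is a list of rows, each an object of numbers: "grip": the gripper's target within -1 to 1 (shut at 1, half-way at 0, fully open at -1); "tx", "ty", "tz": the shift along the world's x, y, z normalised to -1 to 1, where 1 is 400 mm; "turn": the turn about the world's z normalised to -1 to 1, where 1 is 60 degrees. In form: [{"grip": .., "tx": .., "ty": .., "tz": .., "turn": ..}, ...]. A call has 1 to 20 rows; each row is the pose to reach, as a shift and turn from the pose measured when the call began; what a row does not reach only later rows make up. A row lasts 1/10 s, in which the tool goes at most 50 mm and 8.59 degrees, less where a joint would pass 70% of its speed; a pose out of reach is approached as far as the arm can. A call with a number of a shift or a turn outside -1 to 1 is refused whole. A call with a gripper value outside its range is refused whole. The fingers move at their own pace and stop on an object; "newtons" is the grip in N (left out, the last holds). Time passes only in rows, so rows that repeat a pose let the fingers close. It gives the time, the measured TCP pose, the force and the opening at its end, in the units of the state.
- observe(): the state, without advancing time (a new reading comes with each control period).
- get_image(name): name is "side" or "top" or "wrist"; returns the picture (480x640x3 uint8, red, green, blue); there is no depth.
- camera_info(name): a dict with "fx", "fy", "cx", "cy" (pixels), "eye" and "rotation" of the camera in the world; the wrist camera has in their place "hand_eye" (4x4, takes a point from camera to tool coordinates, whose origin is the TCP and whose axes are the flange's). Camera axes: x right, y down, z forward; pixel columns grow to the right and rows downward; lengths in m; the calibration is good to about 2 mm. A picture is of the moment at which its call begins: read the wrist's pose just before it. camera_info takes no time and is no camera call.
- sign_off(): hands the job in, once; it reports no verdict.
The state is a dict: "clock": time; "joints": joint angles; "dq": joint speeds; "joint_efforts": joint torques, N m; "position": TCP position; "ee_rot": TCP orientation; "force": force on the tool from outside, world axes, zero at the start; "ft_torque": the same for the moment, N m; "width": opening from 0.0 (shut) to 1.0 (fully open).
Only numpy, scipy, OpenCV 4.12 (cv2) and the standard library are available. Lean on these libraries where they do the work, as an engineer would, in place of code of your own. Each camera call takes 0.05 s, during which the arm holds its last target. There are 200 camera calls.

## Task

Lift the backstand idler by its black grip bar, never touching its arm or guard, draw it back out of the rack's fork and, clear of both forks, keep its top-heavy arm balanced upright for a good four seconds, the foot about level. Carry it on upright, slide the arm into the grinder's fork without a knock, lower the foot gently between the locating strips of the grinder's bed and let go. Leave the other things on the bench alone.

Things in the scene. Friction and masses are not known exactly. Their poses are not given: they have to be found in the camera images.
- idler: Backstand idler's foot, loose, 0.50 kg. Origin under the middle of its grip bar; x along the bar towards the arm, z up. Tail weight x -130 to -80 mm, 80 wide, 52 high. Front sole x 95 to 185, 110 wide, underside at z 0. The arm's pivot is at x 140, z 60 mm, axis along x: the arm leans only sideways (+y or -y). All leaves about 0.025 kg m nose-heaviness at the grip.
- grip (a point): Middle of the grip bar, 35 mm above the foot's origin, axes as the foot's. The bar is square, 34 mm wide across y (close the fingers across y, about 80 N) and tall from z -17 to +17; its black sleeve runs x -50 to +50 mm.
- idler_arm: Top-heavy arm pivoted on the foot; origin on the pivot, z up the arm, x as the foot's. Bar 24 mm wide, z -10 to 165; yellow guard 94 wide, 44 deep, z 182 to 232. Nominal 0.35 kg (within 7 %), centre of mass 170 mm up, inertia about pivot 0.0118 kg m2. Between arm and foot: centring spring 0.42 N m/rad, oil damper 0.10 N m s/rad, stops at 0.45 rad.
- idler_head (a point): Centre of the arm's idler wheel (radius 30 mm), 182 mm above the pivot; axes as the arm's. The spring is weaker than the weight (0.58 N m/rad): left alone, the arm's lean from vertical grows e-fold every 0.7 s. Rolling the foot about its x against the lean pushes the arm back through spring and damper. The head's side shift over 182 mm gives the lean.
- rack: Storage rack, fixed: blue plate 8 mm thick, square post, fork. Frame as the stored idler's but 8 mm lower: origin on the bench, x towards the post. Locating strips, tops 20 mm above the bench, stand 8 mm off both sides of the stored sole and 9 mm ahead of it.
- rack_fork (a point): Where the arm stands in the rack's fork, 183 mm above the bench, axes as the rack's: two prongs along x, 12 mm thick, 36 mm clear between them, from x -38 to +66 mm of this point. The arm leaves towards -x, the foot first raised 20 to 40 mm.
- grinder: Belt grinder, fixed: grey bed plate 8 mm thick, round column with fork; motor and contact wheel 300 mm to its left (+y). Frame as the fitted idler's but 8 mm lower: origin on the bench, x towards the fork. Locating strips, tops 20 mm above the bench, stand 8 mm off both sides of the fitted sole and 9 mm ahead of it.
- fork (a point): Where the arm belongs in the grinder's fork, 183 mm above the bench, axes as the grinder's: prongs along x, 12 mm thick, 50 mm clear between them, from x -38 to +66 mm of this point. The arm enters towards +x with the foot raised 20 to 40 mm over the bed, then the foot is lowered. In the fork the arm may lean on a prong (0.11 rad when well centred).
- seat (a point): On the grinder's bed, 8 mm above the bench: where the idler's origin belongs when fitted; axes as the grinder's, parallel to the idler's when fitted.
- spool: Bystander: spool of red wire standing on the bench, 100 mm across, 70 mm high. Origin under its centre.
- jar: Bystander: amber jar of rivets, 72 mm across, 75 mm high. Origin under its centre.
- belt_roll: Bystander: rolled abrasive belt standing as a ring, 110 mm across, 50 mm high. Origin under its centre.
- carton: Bystander: closed carton 110 x 140 x 80 mm. Origin under its centre.

How it is judged:
By the outcome, as a careful person would: the job done as asked, in the order asked, and still so for the second after the job is handed in, with the robot touching nothing.
It also fails if it takes over 64 s, if anything falls off the work surface, if the arm or the gripper's body presses on something with over 40 N, if the wrist force passes 120 N, or if a joint passes its speed limit or range.

## Working session

There is one attempt and no reset: what is moved stays moved. The work goes in short steps, Python scripts to look and compute and a tool call to move; the robot and the scene stay as the last step left them, time stands still between calls to the robot, and variables do not carry over. Pictures are saved under pics/ and viewed, about 8 in all and at most 12, crops included, and the job is handed in when it is done.

Besides the shell and the picture viewer there is one more tool, called after ">>>" as name([rows], argument=value, ...), one row to a line, values as JSON. drive_tool: Moves the arm, as the interface text tells. Its arguments: {"type":"object","properties":{"increments":{"type":"array","items":{"type":"object","properties":{"grip":{"type":"number"},"tx":{"type":"number"},"ty":{"type":"number"},"tz":{"type":"number"},"turn":{"type":"number"}}}},"newtons":{"type":"number"}},"required":["increments"]}

```bash
mkdir -p pics; ls; python3 - <<'E'
from cell import *
import cv2, numpy as np
s=observe(); print({k:np.round(v,3).tolist() for k,v in s.items()})
for n in("side","top"):
    im=get_image(n); cv2.imwrite(f"pics/{n}0.png",im[:,:,::-1]); print(n,camera_info(n))
print(camera_info("wrist"))
try: print(grip_point_offset)
except Exception as e: print(e)
E
```

```text
pics
{'clock': 0.0, 'joints': [-1.319, 0.435, 0.025, 1.574, -0.012, 1.134, -0.075], 'dq': [-0.001, 0.001, -0.0, 0.001, 0.001, 0.001, -0.0], 'joint_efforts': [-0.001, -66.784, 0.984, -31.445, -0.061, 0.043, 0.0], 'position': [0.217, 0.586, 0.226], 'ee_rot': [-0.555, -3.092, 0.003], 'force': [0.553, -0.142, -0.277], 'ft_torque': [0.003, -0.056, 0.009], 'width': 1.004}
side {'fx': 449.51869728905245, 'fy': 449.51869728905245, 'cx': 316.2235634206005, 'cy': 228.9341535018023, 'eye': array([ 0.50809515, -0.797804  ,  1.01650526]), 'rotation': array([-2.41192622,  0.08719345, -0.01150298])}
top {'fx': 440.4715363638695, 'fy': 440.4715363638695, 'cx': 312.0937383537227, 'cy': 238.14386948351927, 'eye': array([ 0.28727903, -0.06524977,  1.51066783]), 'rotation': array([-2.14409623,  2.11599872, -0.18860522])}
{'fx': 340.42039348779025, 'fy': 340.42039348779025, 'cx': 326.6949626185523, 'cy': 244.1448329022334, 'hand_eye': array([[-5.14126158e-04, -9.63445474e-01, -2.67904001e-01,
         7.27361055e-02],
       [ 9.99999866e-01, -4.78299071e-04, -1.98992975e-04,
         2.79805449e-04],
       [ 6.35806467e-05, -2.67904067e-01,  9.63445591e-01,
        -1.57394292e-01],
       [ 0.00000000e+00,  0.00000000e+00,  0.00000000e+00,
         1.00000000e+00]])}
0.0188
```

View pics/side0.png

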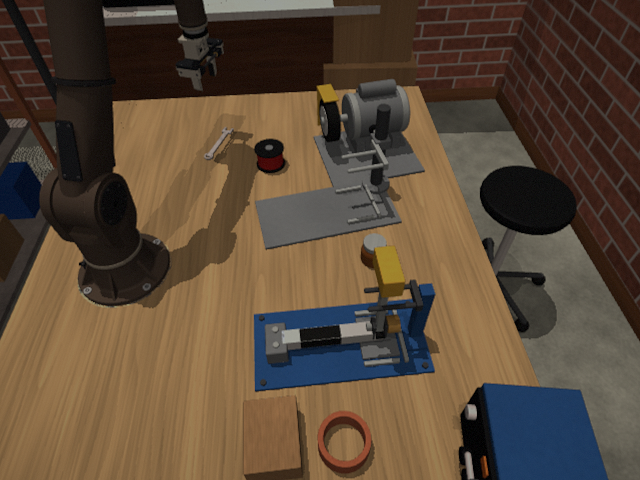

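View pics/top0.png

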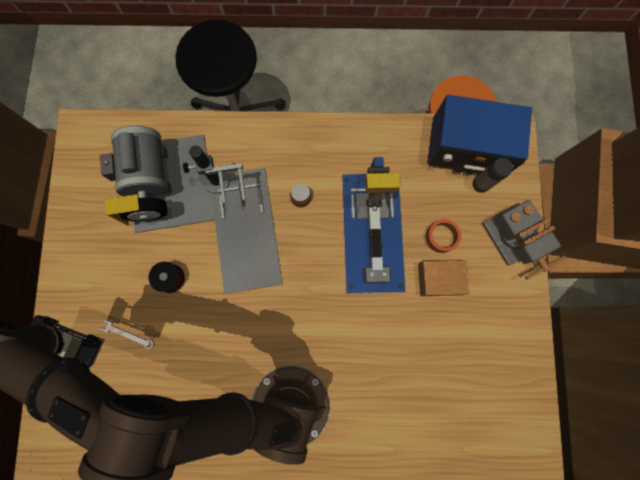

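```bash
cat > h.py <<'E'
from cell import *
import cv2, numpy as np
from scipy.spatial.transform import Rotation as R
def cam(n):
    c=camera_info(n); K=np.array([[c['fx'],0,c['cx']],[0,c['fy'],c['cy']],[0,0,1.]])
    if n=="wrist":
        s=observe(); T=np.eye(4); T[:3,:3]=R.from_rotvec(s['ee_rot']).as_matrix(); T[:3,3]=s['position']
        T=T@c['hand_eye']; return K,T[:3,:3],T[:3,3]
    r=np.array(c['rotation']); return K,(R.from_rotvec(r).as_matrix() if r.shape==(3,) else r),np.array(c['eye'])
def bp(C,uv,z):
    K,Rm,e=C; d=Rm@np.linalg.inv(K)@np.array([uv[0],uv[1],1.]); return e+d*(z-e[2])/d[2]
def pj(C,P):
    K,Rm,e=C; q=K@(Rm.T@(np.asarray(P,float)-e)); return q[:2]/q[2]
def snap(n,f):
    im=get_image(n)[:,:,::-1].copy(); cv2.imwrite("pics/"+f,im); return im
def crop(im,x0,y0,x1,y1,k,f):
    cv2.imwrite("pics/"+f,cv2.resize(im[y0:y1,x0:x1],None,fx=k,fy=k,interpolation=cv2.INTER_CUBIC))
E
python3 - <<'E'
from h import *
T=cam("top")
for n,uv,z in[("rack",(345,175),.008),("rack",(403,175),.008),("rack",(404,291),.008),("rack",(346,292),.008),("bed",(215,235),.008),("bed",(224,291),.008),("bed",(283,284),.008),("bed",(265,170),.008),("bar",(376,243),.06),("tail",(377,275),.06)]: print(n,uv,bp(T,uv,z).round(3))
im=cv2.imread("pics/top0.png"); crop(im,190,140,410,300,3.6,"top_crop.png")
E
```

```text
rack (345, 175) [ 0.783 -0.179  0.008]
rack (403, 175) [ 0.786 -0.385  0.008]
rack (404, 291) [ 0.376 -0.379  0.008]
rack (346, 292) [ 0.37  -0.183  0.008]
bed (215, 235) [0.56  0.272 0.008]
bed (224, 291) [0.368 0.231 0.008]
bed (283, 284) [0.394 0.032 0.008]
bed (265, 170) [0.798 0.106 0.008]
bar (376, 243) [ 0.531 -0.279  0.06 ]
tail (377, 275) [ 0.424 -0.281  0.06 ]
```

View pics/top_crop.png

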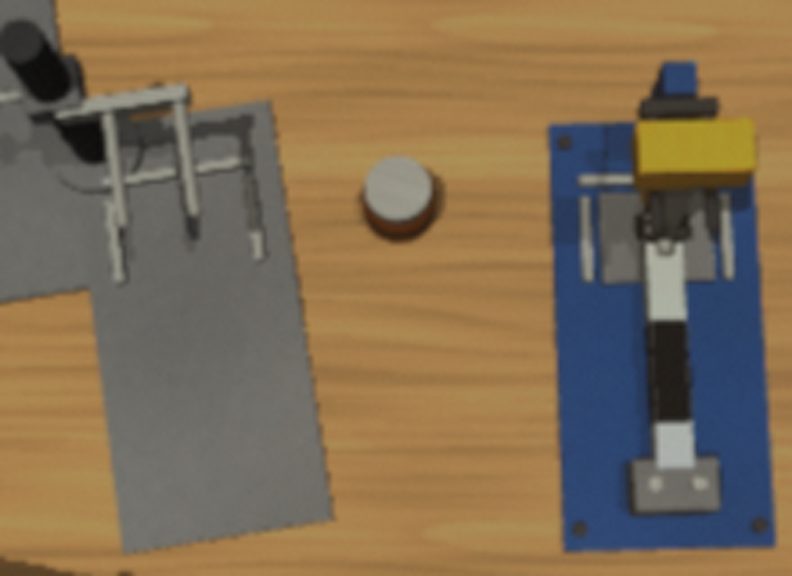

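>>> drive_tool([
  {"grip":-1,"tx":0.5,"ty":-1,"tz":0.25,"turn":0.5},
  {"grip":-1,"tx":0.5,"ty":-1,"tz":0.25,"turn":0.5},
  {"grip":-1,"tx":0.5,"ty":-1,"tz":0.25,"turn":0.5},
  {"grip":-1,"tx":0.5,"ty":-1,"tz":0.25,"turn":0.5},
  {"grip":-1,"tx":0.5,"ty":-1,"tz":0.25,"turn":0.5},
  {"grip":-1,"tx":0.5,"ty":-1,"tz":0.25,"turn":0.5},
  {"grip":-1,"tx":0.5,"ty":-1,"tz":0.25,"turn":0.5},
  {"grip":-1,"tx":0.5,"ty":-1,"tz":0.25,"turn":0.5},
  {"grip":-1,"tx":0.5,"ty":-1,"tz":0.25,"turn":0.5},
  {"grip":-1,"tx":0.5,"ty":-1,"tz":0.25,"turn":0.5},
  {"grip":-1,"tx":0.5,"ty":-1,"tz":0.25,"turn":0.5},
  {"grip":-1,"tx":0.5,"ty":-1,"tz":0.25,"turn":0.5},
  {"grip":-1,"tx":0.5,"ty":-1,"tz":0.25,"turn":0.5},
  {"grip":-1,"tx":0.5,"ty":-1,"tz":0.25,"turn":0.5},
])

```text
clock: 1.5
position: [0.4163, 0.187, 0.3256]
ee_rot: [0.269, -3.129, 0.003]
force: [-0.3, -0.1, -0.7]
width: 0.997
```

```bash
python3 - <<'E'
from h import *
C=cam("wrist"); im=snap("wrist","w_gr.png"); np.savez("w_gr.npz",K=C[0],R=C[1],e=C[2]); print(observe()['position'],observe()['clock'],C[2])
T=cam("top")
o=lambda x,y:(190+x/3.6,140+y/3.6)
L={"plateTL":(549,125,8),"TR":(757,125,8),"BL":(566,551,8),"BR":(776,546,8),"slvTop":(668,322,60),"slvBot":(672,422,60),"tailFL":(632,460,60),"tailFR":(720,460,60),"stripRL":(587,282,20),"stripRR":(728,280,20)}
for k,(x,y,z) in L.items(): print(k,bp(T,o(x,y),z/1e3).round(4))
E
```

```text
[0.41640077 0.18674041 0.32563616] 1.55 [0.34480399 0.1755195  0.48302181]
plateTL [ 0.7843 -0.1703  0.008 ]
TR [ 0.7871 -0.3758  0.008 ]
BL [ 0.3664 -0.1867  0.008 ]
BR [ 0.3736 -0.3846  0.008 ]
slvTop [ 0.5771 -0.2778  0.06  ]
slvBot [ 0.4831 -0.2804  0.06  ]
tailFL [ 0.4475 -0.2432  0.06  ]
tailFR [ 0.4485 -0.324   0.06  ]
stripRL [ 0.6233 -0.2062  0.02  ]
stripRR [ 0.6271 -0.342   0.02  ]
```

View pics/w_gr.png

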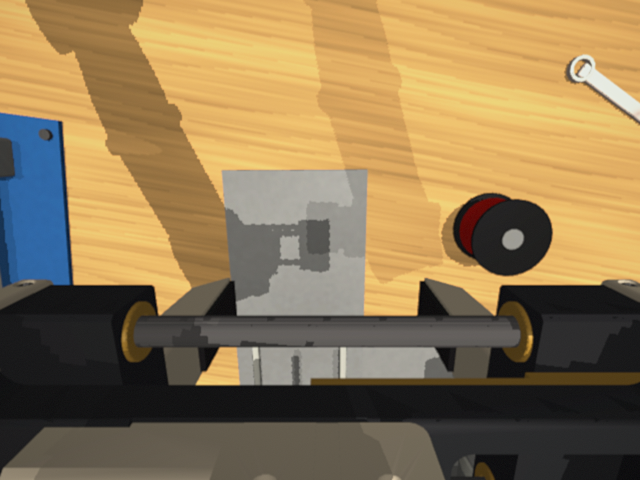

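>>> drive_tool([
  {"grip":-1,"tx":0.5,"ty":-0.1,"tz":0.3},
  {"grip":-1,"tx":0.5,"ty":-0.1,"tz":0.3},
  {"grip":-1,"tx":0.5,"ty":-0.1,"tz":0.3},
  {"grip":-1,"tx":0.5,"ty":-0.1,"tz":0.3},
  {"grip":-1,"tx":0.5,"ty":-0.1,"tz":0.3},
  {"grip":-1,"tx":0.5,"ty":-0.1,"tz":0.3},
  {"grip":-1,"tx":0.5,"ty":-0.1,"tz":0.3},
  {"grip":-1,"tx":0.5,"ty":-0.1,"tz":0.3},
])

```text
invalid input
```

```bash
python3 - <<'E'
from h import *
C=cam("wrist"); im=snap("wrist","w_gr2.png"); np.savez("w_gr2.npz",K=C[0],R=C[1],e=C[2]); print(observe()['position'],observe()['clock'],C[2])
a=bp(C,(200,100),.008);crop(im,150,100,480,340,2.4,"w_gr2c.png")
E
```

```text
[0.41654926 0.18650023 0.3257534 ] 1.6 [0.34491921 0.17532744 0.48307548]
```

View pics/w_gr2c.png

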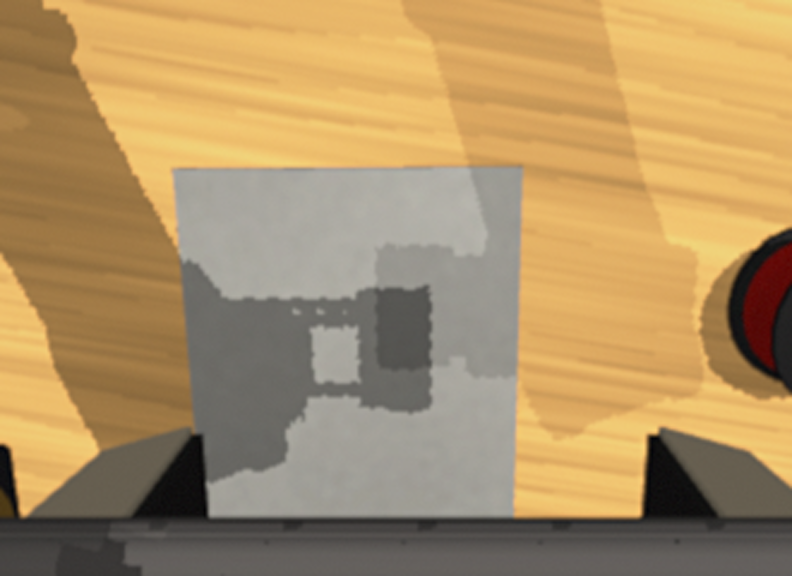

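>>> drive_tool([
  {"grip":-1,"tx":0.5,"ty":-0.1,"tz":0.3,"turn":0},
  {"grip":-1,"tx":0.5,"ty":-0.1,"tz":0.3,"turn":0},
  {"grip":-1,"tx":0.5,"ty":-0.1,"tz":0.3,"turn":0},
  {"grip":-1,"tx":0.5,"ty":-0.1,"tz":0.3,"turn":0},
  {"grip":-1,"tx":0.5,"ty":-0.1,"tz":0.3,"turn":0},
  {"grip":-1,"tx":0.5,"ty":-0.1,"tz":0.3,"turn":0},
  {"grip":-1,"tx":0.5,"ty":-0.1,"tz":0.3,"turn":0},
  {"grip":-1,"tx":0.5,"ty":-0.1,"tz":0.3,"turn":0},
])

```text
clock: 2.4
position: [0.6156, 0.1473, 0.445]
ee_rot: [0.269, -3.128, 0.002]
force: [0.5, -0.2, 0.1]
width: 0.999
```

```bash
python3 - <<'E'
from h import *
C=cam("wrist"); im=snap("wrist","w_gr3.png"); np.savez("w_gr3.npz",K=C[0],R=C[1],e=C[2]); print(observe()['position'],observe()['clock'],C[2])
crop(im,160,60,490,300,2.4,"w_gr3c.png")
E
```

```text
[0.61541018 0.14723145 0.44529789] 2.45 [0.54432952 0.13576206 0.60257445]
```

View pics/w_gr3c.png

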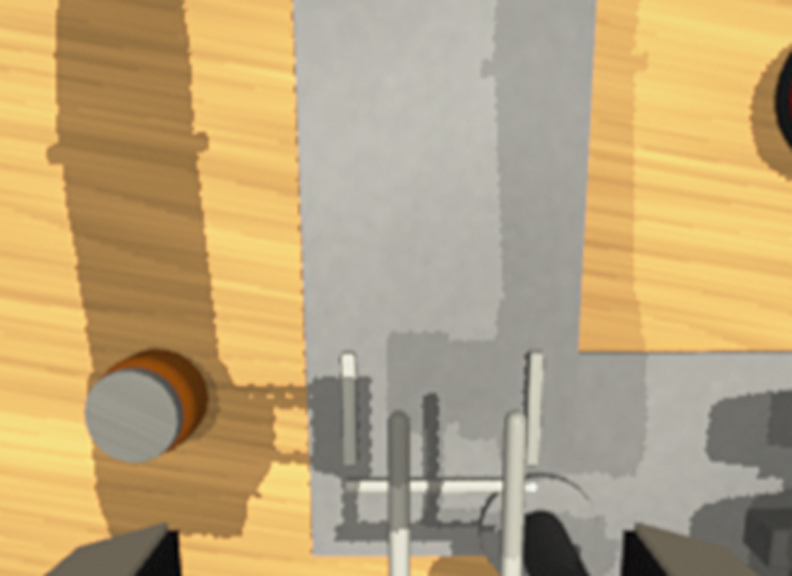

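```bash
python3 - <<'E'
from h import *
d=np.load("w_gr3.npz"); C=(d['K'],d['R'],d['e']); T=cam("top")
o=lambda x,y:(160+x/2.4,60+y/2.4)
yaw=np.arctan2(*(0,1))
pts=dict(sR0=(341,355,20),sR1=(343,462,20),sL0=(543,355,20),sL1=(540,462,20),pR=(399.5,414,183),pL=(514.5,414,183),fR=(345,480,8),fL=(535,480,8),fRt=(347,486,20),bR0=(296,10,8),bR1=(311,545,8),bL0=(595.5,10,8),bL1=(580,345,8))
P={k:bp(C,o(x,y),z/1e3) for k,(x,y,z) in pts.items()}
for k in P: print(k,P[k].round(4))
for a,b in(("bR0","bR1"),("bL0","bL1"),("sR0","sR1"),("sL0","sL1")):
    v=P[b]-P[a]; print(a,b,np.degrees(np.arctan2(v[1],v[0])))
for a,b in(("pR","pL"),("fR","fL"),("sR0","sL0"),("bR0","bL0")):
    v=P[b]-P[a]; print(a,b,np.degrees(np.arctan2(-v[0],v[1])),np.hypot(*v[:2]))
th=np.radians(10.0); ex=np.array([np.cos(th),np.sin(th)]); ey=np.array([-ex[1],ex[0]])
for k in P: print(k,"along",(P[k][:2]@ex).round(4),"across",(P[k][:2]@ey).round(4))
E
```

```text
sR0 [0.6463 0.1094 0.02  ]
sR1 [0.7254 0.123  0.02  ]
sL0 [0.6215 0.2524 0.02  ]
sL1 [0.7003 0.2675 0.02  ]
pR [0.6435 0.1519 0.183 ]
pL [0.6331 0.2117 0.183 ]
fR [0.7431 0.1264 0.008 ]
fL [0.7183 0.2696 0.008 ]
fRt [0.7435 0.1288 0.02  ]
bR0 [0.4269 0.0449 0.008 ]
bR1 [0.8005 0.1084 0.008 ]
bL0 [0.3934 0.2393 0.008 ]
bL1 [0.6113 0.2798 0.008 ]
bR0 bR1 9.644238988372182
bL0 bL1 10.527756438782413
sR0 sR1 9.77187158097389
sL0 sL1 10.882616377238644
pR pL 9.832458549540164 0.06067873968755182
fR fL 9.840286473851798 0.14528280415055334
sR0 sL0 9.825747838178701 0.14513443434550385
bR0 bL0 9.791179568163844 0.197289190280367
sR0 along 0.6554 across -0.0045
sR1 along 0.7357 across -0.0048
sL0 along 0.6559 across 0.1406
sL1 along 0.7362 across 0.1419
pR along 0.6601 across 0.0379
pL along 0.6603 across 0.0986
fR along 0.7538 across -0.0045
fL along 0.7542 across 0.1408
fRt along 0.7546 across -0.0022
bR0 along 0.4282 across -0.0299
bR1 along 0.8071 across -0.0322
bL0 along 0.4289 across 0.1674
bL1 along 0.6506 across 0.1694
```

>>> drive_tool([
  {"grip":-1,"tx":-0.28,"ty":-1,"tz":-0.3,"turn":-0.14},
  {"grip":-1,"tx":-0.28,"ty":-1,"tz":-0.3,"turn":-0.14},
  {"grip":-1,"tx":-0.28,"ty":-1,"tz":-0.3,"turn":-0.14},
  {"grip":-1,"tx":-0.28,"ty":-1,"tz":-0.3,"turn":-0.14},
  {"grip":-1,"tx":-0.28,"ty":-1,"tz":-0.3,"turn":-0.14},
  {"grip":-1,"tx":-0.28,"ty":-1,"tz":-0.3,"turn":-0.14},
  {"grip":-1,"tx":-0.28,"ty":-1,"tz":-0.3,"turn":-0.14},
  {"grip":-1,"tx":-0.28,"ty":-1,"tz":-0.3,"turn":-0.14},
  {"grip":-1,"tx":-0.28,"ty":-1,"tz":-0.3,"turn":-0.14},
  {"grip":-1,"tx":-0.28,"ty":-1,"tz":-0.3,"turn":-0.14},
  {"grip":-1,"tx":-0.28,"ty":-1,"tz":-0.3,"turn":-0.14},
  {"grip":-1,"tx":-0.28,"ty":-1,"tz":-0.3,"turn":-0.14},
])

```text
clock: 3.65
position: [0.504, -0.2507, 0.3256]
ee_rot: [0.044, -3.14, 0.0]
force: [0.6, 0.4, -0.3]
width: 1.001
```

```bash
python3 - <<'E'
from h import *
C=cam("wrist"); im=snap("wrist","w_r.png"); np.savez("w_r.npz",K=C[0],R=C[1],e=C[2]); print(observe()['position'],observe()['clock'],C[2])
crop(im,160,60,480,300,2.5,"w_rc.png")
E
```

```text
[ 0.50411219 -0.25077785  0.32560306] 3.7 [ 0.43154679 -0.25218794  0.48300446]
```

View pics/w_rc.png

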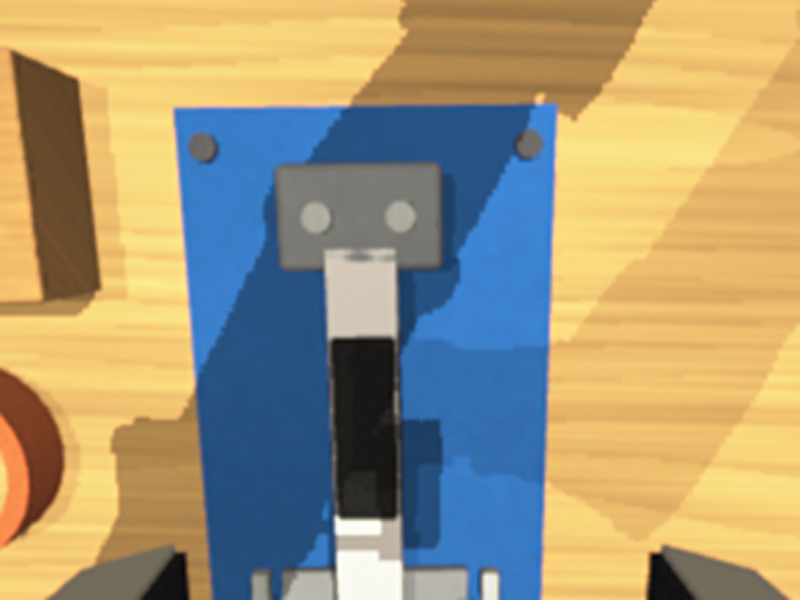

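```bash
python3 - <<'E'
from h import *
d=np.load("w_r.npz"); C=(d['K'],d['R'],d['e'])
o=lambda x,y:(160+x/2.5,60+y/2.5)
pts=dict(s00=(332,338,60),s01=(395,338,60),s10=(336,518,60),s11=(399,517,60),p00=(176,108,8),p01=(556,104,8),p10=(212,590,8),p11=(543,590,8),t0=(278,166,60),t1=(441,166,60),so0=(284,570,18),so1=(470,570,18))
P={k:bp(C,o(x,y),z/1e3) for k,(x,y,z) in pts.items()}
for k in P: print(k,P[k].round(4))
for a,b in(("s00","s10"),("s01","s11"),("p00","p10"),("p01","p11")):
    v=P[b]-P[a]; print(a,b,np.degrees(np.arctan2(v[1],v[0])),np.hypot(*v[:2]))
for a,b in(("s00","s01"),("p00","p01"),("t0","t1")):
    v=P[b]-P[a]; print(a,b,np.degrees(np.arctan2(-v[0],v[1])),np.hypot(*v[:2]))
print(sum(P[k] for k in("s00","s01","s10","s11"))/4, observe()['force'],observe()['ft_torque'])
E
```

```text
s00 [ 0.4869 -0.2928  0.06  ]
s01 [ 0.4861 -0.2616  0.06  ]
s10 [ 0.5813 -0.2907  0.06  ]
s11 [ 0.5798 -0.2576  0.06  ]
p00 [ 0.3766 -0.379   0.008 ]
p01 [ 0.3693 -0.1817  0.008 ]
p10 [ 0.6479 -0.3703  0.008 ]
p11 [ 0.6423 -0.1702  0.008 ]
t0 [ 0.4068 -0.3183  0.06  ]
t1 [ 0.4047 -0.2416  0.06  ]
so0 [ 0.6294 -0.325   0.018 ]
so1 [ 0.6264 -0.2157  0.018 ]
s00 s10 1.3248767815720128 0.09442085519634069
s01 s11 2.464529949515749 0.093873301902334
p00 p10 1.8416040220235774 0.2713423889245875
p01 p11 2.42753542750773 0.27326676949651596
s00 s01 1.5746385301301684 0.03124956400491398
p00 p01 2.1311310556831566 0.1973655322001958
t0 t1 1.5712475811352629 0.07672027510807657
[ 0.53353372 -0.27567269  0.06      ] [0.19842876 0.6471942  0.58351371] [0.03634172 0.01112391 0.02408272]
```

>>> drive_tool([
  {"grip":-1,"tx":0.1325,"ty":-0.062,"tz":-0.1,"turn":0.005},
  {"grip":-1,"tx":0.1325,"ty":-0.062,"tz":-0.2,"turn":0.005},
  {"grip":-1,"tx":0.1325,"ty":-0.062,"tz":-0.3,"turn":0.005},
  {"grip":-1,"tx":0.1325,"ty":-0.062,"tz":-0.4,"turn":0.005},
  {"grip":-1,"tx":0.1325,"ty":-0.062,"tz":-0.5,"turn":0.005},
  {"grip":-1,"tx":0.1325,"ty":-0.062,"tz":-0.58,"turn":0.005},
  {"grip":-1,"tx":0.1325,"ty":-0.062,"tz":-0.65,"turn":0.005},
  {"grip":-1,"tx":0.1325,"ty":-0.062,"tz":-0.7,"turn":0.005},
  {"grip":-1,"tx":0.1325,"ty":-0.062,"tz":-0.735,"turn":0.005},
  {"grip":-1,"tx":0.1325,"ty":-0.062,"tz":-0.7525,"turn":0.005},
  {"grip":-1,"tx":0.1325,"ty":-0.062,"tz":-0.7525,"turn":0.005},
])

```text
clock: 4.8
position: [0.5573, -0.2748, 0.0242]
ee_rot: [0.054, -3.14, -0.0]
force: [-0.1, 0.5, 0.7]
width: 0.999
```

```bash
python3 - <<'E'
from h import *
s=observe(); print(s['position'],s['force'],s['ft_torque'],R.from_rotvec(s['ee_rot']).as_matrix().round(4).tolist())
t=snap("top","t1.png"); d=snap("side","s1.png")
a=cv2.resize(t[140:300,320:440],None,fx=3.3,fy=3.3,interpolation=cv2.INTER_CUBIC); b=cv2.resize(d[220:400,240:450],(396*210//210,528),interpolation=cv2.INTER_CUBIC)
b=cv2.resize(d[220:400,245:445],(396,356),interpolation=cv2.INTER_CUBIC); c=np.zeros((528,800,3),np.uint8); c[:528,:396]=a; c[:356,400:796]=b; cv2.imwrite("pics/c1.png",c)
for n,im in(("top",t),("side",d)):
    h=cv2.cvtColor(im,cv2.COLOR_BGR2HSV); m=cv2.inRange(h,(20,120,90),(34,255,255)); k,l,st,ce=cv2.connectedComponentsWithStats(m)
    print(n,[(st[i].tolist(),ce[i].round(1).tolist()) for i in range(1,k) if st[i][4]>60])
E
```

```text
[ 0.55729987 -0.27484015  0.02424555] [-0.11905922  0.52794585  0.65490089] [0.01639937 0.00762785 0.01949503] [[-0.9994, -0.0345, -0.0013], [-0.0345, 0.9994, 0.0002], [0.0013, 0.0002, -1.0]]
top [([365, 172, 33, 17, 490], [380.7, 180.0]), ([307, 183, 35, 4, 79], [323.6, 183.9]), ([428, 185, 37, 4, 68], [448.3, 186.0]), ([105, 194, 34, 21, 547], [121.3, 204.2]), ([33, 324, 35, 8, 102], [46.1, 327.5]), ([122, 326, 91, 8, 279], [169.5, 328.6]), ([431, 330, 73, 6, 169], [466.6, 331.9]), ([76, 415, 40, 3, 72], [95.4, 416.4]), ([389, 420, 39, 2, 61], [405.7, 420.6]), ([19, 440, 59, 6, 129], [50.2, 442.5]), ([157, 442, 79, 6, 169], [198.9, 444.2]), ([346, 445, 48, 5, 91], [372.5, 447.1])]
side [([317, 84, 22, 18, 269], [327.0, 92.6]), ([373, 244, 31, 37, 770], [388.2, 262.0])]
```

View pics/c1.png

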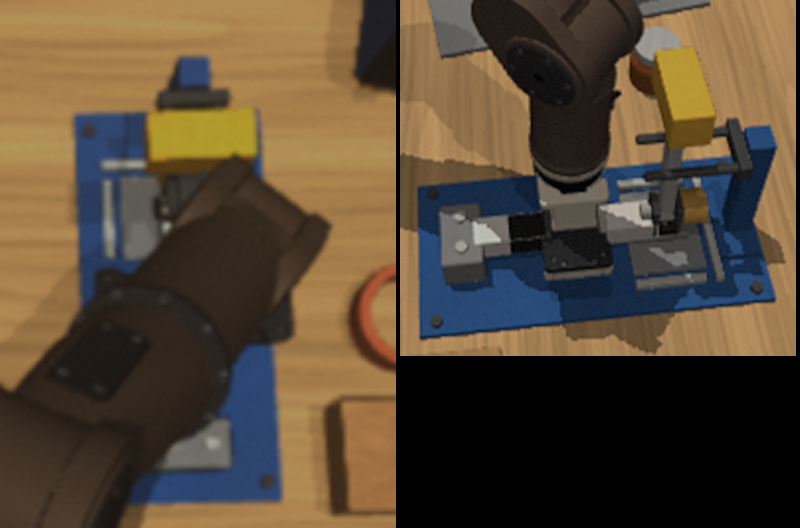

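>>> drive_tool([
  {"grip":1,"tx":0,"ty":0,"tz":0,"turn":0},
  {"grip":1,"tx":0,"ty":0,"tz":0,"turn":0},
  {"grip":1,"tx":0,"ty":0,"tz":0,"turn":0},
  {"grip":1,"tx":0,"ty":0,"tz":0,"turn":0},
  {"grip":1,"tx":0,"ty":0,"tz":0,"turn":0},
  {"grip":1,"tx":0,"ty":0,"tz":0,"turn":0},
  {"grip":1,"tx":0,"ty":0,"tz":0,"turn":0},
  {"grip":1,"tx":0,"ty":0,"tz":0,"turn":0},
], newtons=60)

```text
clock: 5.7
position: [0.5578, -0.2757, 0.0255]
ee_rot: [-0.053, 3.141, -0.001]
force: [-0.1, 0.3, -0.7]
width: 0.366
```

```bash
cat > lean.py <<'E'
from h import *
from scipy.optimize import least_squares
GX=0.140-0.025   # pivot ahead of TCP along the idler's x
def pivot(s):
    M=R.from_rotvec(s['ee_rot']).as_matrix(); yaw=np.arctan2(-M[0,1],M[1,1])
    p=np.array(s['position']); ex=np.array([np.cos(yaw),np.sin(yaw),0])
    return p+GX*ex+np.array([0,0,.0188+.025]),yaw   # grip z35 -> pivot z60
V=np.array([[x,y,z] for x in(-.022,.022) for y in(-.047,.047) for z in(.182,.232)])
def hull(C,piv,yaw,th,S):
    Rm=R.from_euler('ZX',[yaw,-th]).as_matrix()   # th>0 : head towards +y
    q=np.array([pj(C,piv+Rm@v) for v in V]); h=cv2.convexHull(((q*16*S).round()).astype(np.int32))
    m=np.zeros((480*S,640*S),np.uint8); cv2.fillConvexPoly(m,h,255,shift=4); return m,q
def seg(im):
    h=cv2.cvtColor(im,cv2.COLOR_BGR2HSV); return cv2.inRange(h,(22,170,70),(34,255,255))
def lean(cams=("top","side"),save=None):
    out={}
    for n in cams:
        s=observe(); im=get_image(n)[:,:,::-1].copy()
        if save: cv2.imwrite(f"pics/{save}_{n}.png",im)
        out[n]=fit(n,im,s)+(s['clock'],)
    return out
def fit(n,im,s):
    piv,yaw=pivot(s); C=cam(n); m=seg(im)
    def reg(q):
        a=np.clip(q.min(0).astype(int)-45,0,None); b=q.max(0).astype(int)+45; return a,b
    _,q=hull(C,piv,yaw,0,1); a,b=reg(q); w=np.zeros_like(m); w[a[1]:b[1],a[0]:b[0]]=m[a[1]:b[1],a[0]:b[0]]
    k,l,st,ce=cv2.connectedComponentsWithStats(w); i=1+np.argmax(st[1:,4]); w=(l==i).astype(np.uint8)*255
    w4=cv2.resize(w[a[1]:b[1],a[0]:b[0]],None,fx=4,fy=4,interpolation=cv2.INTER_LINEAR)>127
    ths=np.arange(-.3,.3001,.005); sc=[]
    for t in ths:
        h,_=hull(C,piv,yaw,t,4); h=h[a[1]*4:b[1]*4,a[0]*4:b[0]*4]>0
        sc.append((h&w4).sum()/(h|w4).sum())
    sc=np.array(sc); j=int(np.argmax(sc)); sel=slice(max(0,j-8),j+9); p=np.polyfit(ths[sel]-ths[j],sc[sel],2)
    t2=ths[j]-p[1]/2/p[0]
    return round(float(t2),4),round(float(sc[j]),3),[round(float(v),1) for v in ce[i]],int(st[i][4])
E
python3 - <<'E'
from lean import *
s=observe(); print(s['position'],s['force'],s['ft_torque'],s['width'],pivot(s)); print(lean(save="g1"))
for n in("top","side"): print(n,(np.array(pj(cam(n),pivot(s)[0]+[0,.01,.207]))-pj(cam(n),pivot(s)[0]+[0,0,.207])), pj(cam(n),pivot(s)[0]+[0,0,.207]))
E
```

```text
[ 0.55782389 -0.27571948  0.02546185] [-0.14751689  0.28956805 -0.69573839] [0.21375101 0.06543234 0.11473111] 0.3663818917793288 (array([ 0.67275775, -0.27181952,  0.06926185]), np.float64(0.03391919378558408))
{'top': (0.0428, 0.673, [380.7, 180.1], 458, 5.7), 'side': (0.1383, 0.452, [388.7, 262.1], 666, 5.75)}
top [-3.43356826 -0.04523837] [383.79552775 182.78257532]
side [-0.83382014 -3.98793795] [386.11038929 274.10127334]
```

```bash
python3 - <<'E'
from lean import *
s=observe(); piv,yaw=pivot(s); outs=[]
for n,(x0,y0) in(("top",(335,150)),("side",(340,225))):
    im=cv2.imread(f"pics/g1_{n}.png"); k=8; c=cv2.resize(im[y0:y0+70,x0:x0+48 if 0 else x0+50],None,fx=k,fy=k,interpolation=cv2.INTER_NEAREST)
    c=cv2.resize(im[y0:y0+70,x0-5:x0+45+10],None,fx=6.6,fy=6.6,interpolation=cv2.INTER_NEAREST)
    for th,col in((0,(0,0,255)),(.05,(0,255,0))):
        _,q=hull(cam(n),piv,yaw,th,1); q=((q-[x0-5,y0])*6.6+3.3); h=cv2.convexHull(q.astype(np.float32)).astype(np.int32); cv2.polylines(c,[h],True,col,1)
        if th==0: print(n,q.round(0).tolist())
    P=pj(cam(n),piv); P=((P-[x0-5,y0])*6.6+3.3).astype(int); cv2.circle(c,tuple(int(v) for v in P),4,(255,0,255),1)
    outs.append(c)
cv2.imwrite("pics/ov.png",np.hstack(outs)); print(outs[0].shape)
E
```

```text
top [[456.0, 281.0], [479.0, 249.0], [247.0, 286.0], [261.0, 254.0], [451.0, 187.0], [473.0, 152.0], [243.0, 191.0], [257.0, 156.0]]
side [[292.0, 509.0], [307.0, 415.0], [236.0, 261.0], [248.0, 163.0], [436.0, 495.0], [457.0, 401.0], [370.0, 249.0], [388.0, 151.0]]
(462, 396, 3)
```

View pics/ov.png

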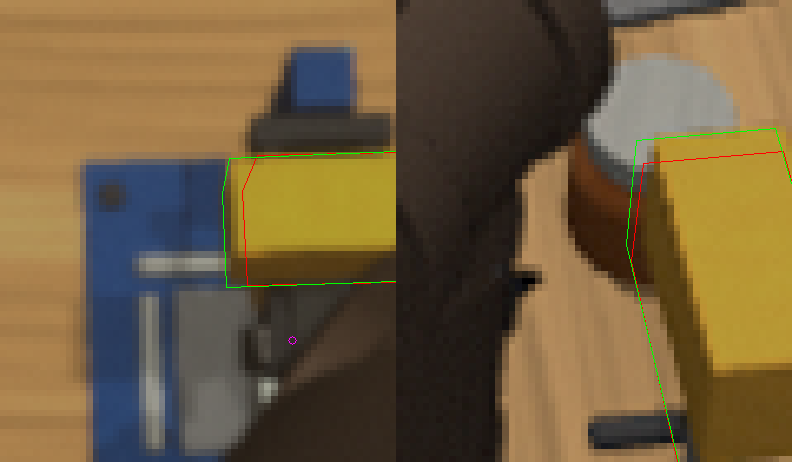

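```bash
python3 - <<'E'
from lean import *
s=observe(); piv,yaw=pivot(s); ex=np.array([np.cos(yaw),np.sin(yaw),0])
for n,pts in(("top",[(374,182),(374,191),(345,190),(340,160),(392,196),(385,200)]),("side",[(380,255),(378,275),(394,287),(365,240),(390,262)])):
    im=cv2.imread(f"pics/g1_{n}.png"); h=cv2.cvtColor(im,cv2.COLOR_BGR2HSV)
    print(n,[(p,h[p[1],p[0]].tolist()) for p in pts])
    m=cv2.inRange(h,(17,165,40),(34,255,255)); k,l,st,ce=cv2.connectedComponentsWithStats(m)
    g=[i for i in range(1,k) if st[i][4]>200 and abs(ce[i]-pj(cam(n),piv+[0,0,.207])).max()<40]; print([(st[i].tolist(),ce[i].round(2).tolist()) for i in g])
    for th in(0,.05):
        mm,_=hull(cam(n),piv,yaw,th,4); M=cv2.moments(mm,True); x,y,w,hh=cv2.boundingRect(mm); print(th,(M['m10']/M['m00']-1.5)/4,(M['m01']/M['m00']-1.5)/4,M['m00']/16,x/4,y/4,w/4,hh/4)
E
```

```text
top [((374, 182), [25, 191, 178]), ((374, 191), [18, 186, 81]), ((345, 190), [110, 150, 114]), ((340, 160), [17, 141, 170]), ((392, 196), [15, 112, 50]), ((385, 200), [14, 111, 69])]
[([365, 172, 33, 21, 568], [379.82, 181.61])]
0 383.6972739181498 182.22435405185652 691.8125 366.25 172.5 36.0 20.5
0.05 380.1824501332843 182.31642384410333 679.9375 363.25 172.25 35.25 21.0
side [((380, 255), [23, 185, 183]), ((378, 275), [19, 193, 86]), ((394, 287), [19, 186, 104]), ((365, 240), [15, 37, 55]), ((390, 262), [23, 183, 184])]
[([372, 244, 33, 51, 1222], [387.63, 269.46])]
0 386.18028349357536 274.29753347111154 1391.125 370.25 247.5 33.75 54.5
0.05 385.16645358212395 270.32261575673806 1356.5625 369.5 244.0 33.25 53.5
```

```bash
python3 - <<'E'
s=open('lean.py').read(); i=s.index("def seg"); s=s[:i]+'''
B={"top":0.0,"side":0.0}
def cen(n,im,guess,lo):
    h=cv2.cvtColor(im,cv2.COLOR_BGR2HSV); m=cv2.inRange(h,(17 if lo<100 else 21,165,lo),(34,255,255))
    k,l,st,ce=cv2.connectedComponentsWithStats(m)
    g=[i for i in range(1,k) if st[i][4]>100 and np.hypot(*(ce[i]-guess))<60]
    if not g: return None
    i=max(g,key=lambda i:st[i][4]); return ce[i],int(st[i][4])
def fit(n,im,s):
    piv,yaw=pivot(s); C=cam(n); lo=120 if n=="top" else 40
    r=cen(n,im,pj(C,piv+[0,0,.207]),lo)
    if r is None: return (np.nan,0,0)
    c,a=r
    def model(th,dx):
        Rm=R.from_euler('ZX',[yaw,-th]).as_matrix()
        W=V[V[:,2]>.2] if n=="top" else V
        q=np.array([pj(C,piv+Rm@(v+[dx,0,0])) for v in W]); h=cv2.convexHull(q.astype(np.float32)); M=cv2.moments(h)
        return np.array([M['m10']/M['m00'],M['m01']/M['m00']])
    r=least_squares(lambda p:model(*p)-c,[0,0],x_scale=[.05,.01],diff_step=1e-3); return round(float(r.x[0])-B[n],4),round(float(r.x[1]),4),a
def est(tag):
    out={}
    for n in("top","side"):
        s=observe(); im=get_image(n)[:,:,::-1].copy(); cv2.imwrite(f"pics/{tag}_{n}.png",im)
        out[n]=fit(n,im,s)
    s=observe(); p,y=pivot(s); print("LEAN",out,"t",round(s['clock'],2),"tcp",np.round(s['position'],4).tolist(),"piv",p.round(4).tolist(),"yaw",round(float(np.degrees(y)),2),"f",np.round(s['force'],1).tolist(),"tq",np.round(s['ft_torque'],2).tolist())
    return out,s
'''
open('lean.py','w').write(s)
E
python3 - <<'E'
from lean import *
s=observe()
for n in("top","side"): print(n,fit(n,cv2.imread(f"pics/g1_{n}.png"),s))
E
```

```text
top (0.0, 0.0006, 457)
side (0.0, 0.0, 1222)
```

>>> drive_tool([
  {"grip":1,"tx":0,"ty":0,"tz":0.008,"turn":0},
  {"grip":1,"tx":0,"ty":0,"tz":0.02,"turn":0},
  {"grip":1,"tx":0,"ty":0,"tz":0.035,"turn":0},
  {"grip":1,"tx":0,"ty":0,"tz":0.05,"turn":0},
  {"grip":1,"tx":0,"ty":0,"tz":0.065,"turn":0},
  {"grip":1,"tx":0,"ty":0,"tz":0.075,"turn":0},
  {"grip":1,"tx":0,"ty":0,"tz":0.08,"turn":0},
  {"grip":1,"tx":0,"ty":0,"tz":0.08,"turn":0},
  {"grip":1,"tx":0,"ty":0,"tz":0.08,"turn":0},
], newtons=60)

```text
clock: 6.7
position: [0.5578, -0.2757, 0.0574]
ee_rot: [-0.053, 3.141, -0.001]
force: [-0.5, -0.8, -7.7]
width: 0.37
```

```bash
python3 -c "
from lean import *
est('l1')"
```

```text
LEAN {'top': (0.0, 0.0, 495), 'side': (0.0, 0.0025, 1271)} t 6.8 tcp [0.5577, -0.2756, 0.0572] piv [0.6726, -0.2717, 0.101] yaw 1.95 f [1.0, 0.1, -7.8] tq [0.02, 0.12, -0.03]
```

```bash
python3 - <<'E'
s=open('lean.py').read()
s=s.replace("r=least_squares(lambda p:model(*p)-c,[0,0],x_scale=[.05,.01],diff_step=1e-3)","r=least_squares(lambda p:model(*(p-1))-c,[1,1],diff_step=3e-3); r.x=r.x-1")
open('lean.py','w').write(s)
E
python3 - <<'E'
from lean import *
s=observe()
for n in("top","side"): print(n,fit(n,cv2.imread(f"pics/l1_{n}.png"),s))
s=dict(s); s['position']=np.array([.5578,-.2757,.0255])
for n in("top","side"): print(n,fit(n,cv2.imread(f"pics/g1_{n}.png"),s))
E
```

```text
top (0.0763, 0.0012, 495)
side (0.0865, 0.0051, 1271)
top (0.0559, 0.0004, 457)
side (0.0628, 0.0049, 1222)
```

>>> drive_tool([
  {"grip":1,"tx":0,"ty":0.002,"tz":0,"turn":0},
  {"grip":1,"tx":0,"ty":0.005,"tz":0,"turn":0},
  {"grip":1,"tx":0,"ty":0.008,"tz":0,"turn":0},
  {"grip":1,"tx":0,"ty":0.011,"tz":0,"turn":0},
  {"grip":1,"tx":0,"ty":0.013,"tz":0,"turn":0},
  {"grip":1,"tx":0,"ty":0.014,"tz":0,"turn":0},
  {"grip":1,"tx":0,"ty":0.014,"tz":0,"turn":0},
  {"grip":1,"tx":0,"ty":0.014,"tz":0,"turn":0},
])

```text
clock: 7.6
position: [0.5577, -0.27, 0.0572]
ee_rot: [-0.053, 3.141, -0.001]
force: [0.1, 0.5, -8.5]
width: 0.369
```

```bash
python3 -c "
from lean import *
est('l2')"
```

```text
LEAN {'top': (0.0039, 0.0013, 492), 'side': (0.0141, 0.0051, 1313)} t 7.7 tcp [0.5576, -0.2701, 0.0572] piv [0.6726, -0.2662, 0.101] yaw 1.95 f [0.0, -0.4, -8.0] tq [0.02, 0.08, 0.05]
```

>>> drive_tool([
  {"grip":1,"tx":-0.03,"ty":-0.001,"tz":0,"turn":0},
  {"grip":1,"tx":-0.09,"ty":-0.003,"tz":0,"turn":0},
  {"grip":1,"tx":-0.15,"ty":-0.005,"tz":0,"turn":0},
  {"grip":1,"tx":-0.21,"ty":-0.007,"tz":0,"turn":0},
  {"grip":1,"tx":-0.26,"ty":-0.009,"tz":0,"turn":0},
  {"grip":1,"tx":-0.3,"ty":-0.01,"tz":0,"turn":0},
  {"grip":1,"tx":-0.32,"ty":-0.011,"tz":0,"turn":0},
])

```text
clock: 8.4
position: [0.4271, -0.2747, 0.0574]
ee_rot: [0.051, -3.14, 0.0]
force: [0.6, 0.2, -8.2]
width: 0.366
```

```bash
cat > ctl.py <<'E'
from lean import *
import json,sys,os
from scipy.linalg import expm
a0,c0,g0,dt=13.8,8.47,5.04,.1
A=expm(np.array([[0,1],[a0,-c0]])*dt)
def step(x,v0,v1): return A@(x+np.array([0,-g0*(v1-v0)]))
def upd(z,st):
    x=np.array(st['x']); P=np.array(st['P']); v0=0.
    for v in st['v']+[0.]:            # rows, then the still camera time
        x[:2]=step(x[:2],v0,v); v0=v
        F=np.eye(3); F[:2,:2]=A; P=F@P@F.T+np.diag([4e-6,4e-4,1e-8])
    H=np.array([1,0,1.]); S=H@P@H+.004**2; K=P@H/S; inn=z-H@x
    x=x+K*inn; P=P-np.outer(K,H@P); print("pred err",round(inn,4),"th,om,b",x.round(4)); return x,P
def plan(x,y0,yref,N,w,n=42):
    # unknown row velocities; every (N+1)th slot is a camera pause
    free=[k for k in range(n) if k%(N+1)!=N]
    def sim(u):
        v=np.zeros(n); v[free]=u; X=x[:2].copy(); y=y0; v0=0; r=[]
        for k in range(n):
            X=step(X,v0,v[k]); y+=v[k]*dt
            r+=[X[0]/.03,w*(y-yref[k])/.05,.6*(v[k]-v0)/.1*(0.35 if k not in free or (k-1) not in free else 1)]; v0=v[k]
        r+=[ (9.88*X[0]+X[1])/.05, 3*w*(y-yref[-1])/.05]; return np.array(r)
    r0=sim(np.zeros(len(free))); J=np.array([sim(e)-r0 for e in np.eye(len(free))]).T
    u=np.linalg.lstsq(J,-r0,rcond=None)[0]; v=np.zeros(n); v[free]=u; return v
def cycle(tag,ytgt=None,T=0,N=6,w=.3,dx=0.,yaw=None,z=None,init=False):
    """ytgt: target of the pivot's y, reached in about T s; dx: shift of the pivot in world x; yaw: final yaw, deg"""
    o,s=est(tag); a,b=o['top'][0],o['side'][0]-.010
    zz=np.nanmean([a,b]) if abs(a-b)<.04 or np.isnan(a+b) else b
    piv,yw=pivot(s)
    if init: x=np.array([zz,1.41*zz,0]); P=np.diag([.004**2,.01**2,.005**2])
    else: x,P=upd(zz,json.load(open('st.json')))
    if ytgt is None: ytgt=piv[1]
    n=42; tt=np.clip((np.arange(n)+1)*dt/max(T,.1),0,1); yref=piv[1]+(ytgt-piv[1])*(3*tt**2-2*tt**3)
    v=plan(x,piv[1],yref,N,w); X=x[:2]; v0=0
    th=[]
    for k in range(21): X=step(X,v0,v[k]); v0=v[k]; th.append(X[0])
    yk=piv[1]+np.cumsum(v)*dt; print("th plan",np.round(th[::3],3),"y plan",yk[[N-1,13,20,27,41]].round(3),"vmax",abs(v).max().round(2))
    t0=np.array(s['position']); yaw1=yw if yaw is None else np.radians(yaw); out=[]
    for k in range(N):
        f=(k+1)/N; f=3*f*f-2*f**3; y=yw+(yaw1-yw)*f
        p=np.array([piv[0]+dx*f,yk[k]])-GX*np.array([np.cos(y),np.sin(y)])-t0[:2]
        out.append((round(p[0]/.4,3),round(p[1]/.4,3),0 if z is None else round((z-t0[2])/.4*f,3),round(np.degrees(y-yw)/60,3)))
    print("ROWS tx ty tz turn",out)
    json.dump(dict(x=x.tolist(),P=P.tolist(),v=v[:N].tolist()),open('st.json','w'))
E
python3 -c "
from ctl import *
cycle('b0',init=True)"
```

```text
LEAN {'top': (-0.0088, 0.0013, 506), 'side': (0.0069, 0.0051, 1203)} t 8.5 tcp [0.4283, -0.2747, 0.0574] piv [0.5432, -0.271, 0.1012] yaw 1.86 f [1.2, -1.2, -8.4] tq [0.04, 0.13, -0.01]
th plan [0.005 0.005 0.001 0.003 0.002 0.001 0.001] y plan [-0.283 -0.286 -0.285 -0.283 -0.278] vmax 0.03
ROWS tx ty tz turn [(np.float64(-0.0), np.float64(-0.009), 0, np.float64(0.0)), (np.float64(-0.0), np.float64(-0.014), 0, np.float64(0.0)), (np.float64(-0.0), np.float64(-0.019), 0, np.float64(0.0)), (np.float64(-0.0), np.float64(-0.023), 0, np.float64(0.0)), (np.float64(-0.0), np.float64(-0.027), 0, np.float64(0.0)), (np.float64(-0.0), np.float64(-0.03), 0, np.float64(0.0))]
```

>>> drive_tool([
  {"grip":1,"tx":0,"ty":-0.009,"tz":0,"turn":0},
  {"grip":1,"tx":0,"ty":-0.014,"tz":0,"turn":0},
  {"grip":1,"tx":0,"ty":-0.019,"tz":0,"turn":0},
  {"grip":1,"tx":0,"ty":-0.023,"tz":0,"turn":0},
  {"grip":1,"tx":0,"ty":-0.027,"tz":0,"turn":0},
  {"grip":1,"tx":0,"ty":-0.03,"tz":0,"turn":0},
])

```text
clock: 9.1
position: [0.4283, -0.2869, 0.0573]
ee_rot: [0.051, -3.141, 0.001]
force: [0.5, 0.5, -8.5]
width: 0.367
```

```bash
sed -i 's/out.append((\(.*\)))$/out.append(tuple(float(q) for q in (\1)))/' ctl.py; python3 -c "
from ctl import *
cycle('b1')"
```

```text
LEAN {'top': (-0.0003, 0.0009, 517), 'side': (0.0129, 0.0053, 1226)} t 9.2 tcp [0.4283, -0.2869, 0.0574] piv [0.5432, -0.2832, 0.1012] yaw 1.84 f [0.3, 0.1, -8.7] tq [-0.01, 0.08, -0.04]
pred err 0.0 th,om,b [ 0.0013 -0.026   0.    ]
th plan [0.001 0.001 0.    0.001 0.    0.    0.   ] y plan [-0.286 -0.286 -0.286 -0.286 -0.285] vmax 0.01
ROWS tx ty tz turn [(0.0, -0.001, 0.0, 0.0), (0.0, -0.002, 0.0, 0.0), (0.0, -0.003, 0.0, 0.0), (0.0, -0.004, 0.0, 0.0), (0.0, -0.005, 0.0, 0.0), (0.0, -0.006, 0.0, 0.0)]
```

Prediction matched the measurement exactly. Continue the balance hold.

>>> drive_tool([
  {"grip":1,"tx":0,"ty":-0.001,"tz":0,"turn":0},
  {"grip":1,"tx":0,"ty":-0.002,"tz":0,"turn":0},
  {"grip":1,"tx":0,"ty":-0.003,"tz":0,"turn":0},
  {"grip":1,"tx":0,"ty":-0.004,"tz":0,"turn":0},
  {"grip":1,"tx":0,"ty":-0.005,"tz":0,"turn":0},
  {"grip":1,"tx":0,"ty":-0.006,"tz":0,"turn":0},
])

```text
clock: 9.8
position: [0.4283, -0.2894, 0.0574]
ee_rot: [0.051, -3.141, 0.001]
force: [0.9, -1.3, -8.5]
width: 0.368
```

```bash
python3 -c "
from ctl import *
cycle('b2')"
```

```text
LEAN {'top': (-0.0114, 0.0011, 515), 'side': (0.0021, 0.0053, 1243)} t 9.9 tcp [0.4282, -0.2894, 0.0574] piv [0.5432, -0.2857, 0.1012] yaw 1.84 f [0.1, -0.1, -7.7] tq [0.04, 0.12, 0.02]
pred err -0.0099 th,om,b [-0.0102 -0.021   0.0011]
th plan [0.009 0.01  0.002 0.005 0.004 0.002 0.001] y plan [-0.308 -0.314 -0.312 -0.307 -0.298] vmax 0.06
ROWS tx ty tz turn [(0.0, -0.015, 0.0, 0.0), (0.0, -0.026, 0.0, 0.0), (0.0, -0.034, 0.0, 0.0), (0.0, -0.042, 0.0, 0.0), (0.0, -0.048, 0.0, 0.0), (0.0, -0.055, 0.0, 0.0)]
```

>>> drive_tool([
  {"grip":1,"tx":0,"ty":-0.015,"tz":0,"turn":0},
  {"grip":1,"tx":0,"ty":-0.026,"tz":0,"turn":0},
  {"grip":1,"tx":0,"ty":-0.034,"tz":0,"turn":0},
  {"grip":1,"tx":0,"ty":-0.042,"tz":0,"turn":0},
  {"grip":1,"tx":0,"ty":-0.048,"tz":0,"turn":0},
  {"grip":1,"tx":0,"ty":-0.055,"tz":0,"turn":0},
])

```text
clock: 10.5
position: [0.4282, -0.3115, 0.0574]
ee_rot: [0.05, -3.141, 0.001]
force: [-0.3, -0.2, -8.0]
width: 0.367
```

```bash
python3 -c "
from ctl import *
cycle('b3')"
```

```text
LEAN {'top': (0.0023, 0.0012, 518), 'side': (0.0153, 0.0052, 1278)} t 10.6 tcp [0.4282, -0.3119, 0.0574] piv [0.5432, -0.3082, 0.1012] yaw 1.82 f [0.1, -0.2, -8.1] tq [0.13, 0.11, -0.01]
pred err 0.0004 th,om,b [ 0.0028 -0.0468  0.001 ]
th plan [0.002 0.002 0.    0.001 0.001 0.    0.   ] y plan [-0.312 -0.313 -0.313 -0.312 -0.31 ] vmax 0.01
ROWS tx ty tz turn [(-0.0, -0.002, 0.0, 0.0), (-0.0, -0.003, 0.0, 0.0), (-0.0, -0.005, 0.0, 0.0), (-0.0, -0.006, 0.0, 0.0), (-0.0, -0.008, 0.0, 0.0), (-0.0, -0.009, 0.0, 0.0)]
```

>>> drive_tool([
  {"grip":1,"tx":0,"ty":-0.002,"tz":0,"turn":0},
  {"grip":1,"tx":0,"ty":-0.003,"tz":0,"turn":0},
  {"grip":1,"tx":0,"ty":-0.005,"tz":0,"turn":0},
  {"grip":1,"tx":0,"ty":-0.006,"tz":0,"turn":0},
  {"grip":1,"tx":0,"ty":-0.008,"tz":0,"turn":0},
  {"grip":1,"tx":0,"ty":-0.009,"tz":0,"turn":0},
])

```text
clock: 11.2
position: [0.4282, -0.3156, 0.0574]
ee_rot: [0.05, -3.141, 0.002]
force: [-0.3, -0.7, -8.1]
width: 0.368
```

```bash
python3 -c "
from ctl import *
cycle('b4',ytgt=-.28,T=3)"
```

```text
LEAN {'top': (-0.0159, 0.0014, 516), 'side': (-0.0021, 0.0052, 1296)} t 11.3 tcp [0.4282, -0.3156, 0.0574] piv [0.5431, -0.3119, 0.1012] yaw 1.82 f [-0.1, 0.0, -9.4] tq [0.01, 0.08, 0.01]
pred err -0.0154 th,om,b [-0.0157 -0.0321  0.0024]
th plan [0.018 0.019 0.007 0.01  0.006 0.003 0.   ] y plan [-0.348 -0.353 -0.343 -0.329 -0.305] vmax 0.11
ROWS tx ty tz turn [(0.0, -0.027, 0.0, 0.0), (0.0, -0.045, 0.0, 0.0), (0.0, -0.059, 0.0, 0.0), (0.0, -0.07, 0.0, 0.0), (0.0, -0.08, 0.0, 0.0), (0.0, -0.09, 0.0, 0.0)]
```

```bash
cat > re.py <<'E'
from ctl import *
E
python3 - <<'E'
import numpy as np,json
from ctl import *
rows=[[-.009,-.014,-.019,-.023,-.027,-.03],[-.001,-.002,-.003,-.004,-.005,-.006],[-.015,-.026,-.034,-.042,-.048,-.055],[-.002,-.003,-.005,-.006,-.008,-.009]]
z=[-.006,.0013,-.0097,.0038,-.014]
for q in(1e-6,1e-5,5e-5):
    x=np.array([z[0],1.41*z[0],0]); P=np.diag([.015**2,.02**2,.015**2])
    H=np.array([1,0,1.])
    K=P@H/(H@P@H+.003**2); P=P-np.outer(K,H@P)
    for r,zz in zip(rows,z[1:]):
        v=np.diff([0]+r)*4; v0=0
        for u in list(v)+[0]:
            x[:2]=step(x[:2],v0,u); v0=u; F=np.eye(3); F[:2,:2]=A; P=F@P@F.T+np.diag([1e-8,q,1e-9])
        inn=zz-H@x; K=P@H/(H@P@H+.003**2); x=x+K*inn; P=P-np.outer(K,H@P); print(q,round(inn,4),x.round(4),np.sqrt(np.diag(P)).round(4))
    if q==1e-5: json.dump(dict(x=x.tolist(),P=P.tolist()),open('x4.json','w'))
E
sed -i 's/np.diag(\[4e-6,4e-4,1e-8\])/np.diag([1e-8,1e-5,1e-9])/; s/\.004\*\*2; K=P/.003**2; K=P/' ctl.py
python3 - <<'E'
from ctl import *
d=json.load(open('x4.json')); x=np.array(d['x']); s=observe(); piv,yw=pivot(s); n=42
for yt in(-.3119,):
    v=plan(x,piv[1],np.full(n,yt),6,.3); X=x[:2].copy(); v0=0; th=[]
    for k in range(21): X=step(X,v0,v[k]); v0=v[k]; th.append(X[0])
    y=np.cumsum(v)*dt; print((y[:6]/.4).round(3),(y[[6,13,20,41]]).round(3),np.round(th[::3],3))
    d['v']=v[:6].tolist(); json.dump(d,open('st.json','w'))
E
```

```text
Traceback (most recent call last):
  File "re.py", line 1, in <module>
    from ctl import *
  File "ctl.py", line 1, in <module>
    from lean import *
  File "lean.py", line 1, in <module>
    from h import *
  File "h.py", line 1, in <module>
    from cell import *
AttributeError: module 're' has no attribute 'compile' (consider renaming 're.py' since it has the same name as the standard library module named 're' and prevents importing that standard library module)
Traceback (most recent call last):
  File "ctl.py", line 1, in <module>
    from lean import *
  File "lean.py", line 1, in <module>
    from h import *
  File "h.py", line 1, in <module>
    from cell import *
AttributeError: module 're' has no attribute 'compile' (consider renaming 're.py' since it has the same name as the standard library module named 're' and prevents importing that standard library module)
```

Silly file name (`re.py` shadows the standard library); removing it.

```bash
rm -f re.py; cat > refit.py <<'E'
from ctl import *
rows=[[-.009,-.014,-.019,-.023,-.027,-.03],[-.001,-.002,-.003,-.004,-.005,-.006],[-.015,-.026,-.034,-.042,-.048,-.055],[-.002,-.003,-.005,-.006,-.008,-.009]]
z=[-.006,.0013,-.0097,.0038,-.014]
H=np.array([1,0,1.])
for q in(1e-6,5e-5,1e-5):
    x=np.array([z[0],1.41*z[0],0]); P=np.diag([.015**2,.02**2,.015**2])
    K=P@H/(H@P@H+.003**2); P=P-np.outer(K,H@P)
    for r,zz in zip(rows,z[1:]):
        v=np.diff([0]+r)*4; v0=0
        for u in list(v)+[0]:
            x[:2]=step(x[:2],v0,u); v0=u; F=np.eye(3); F[:2,:2]=A; P=F@P@F.T+np.diag([1e-8,q,1e-9])
        inn=zz-H@x; K=P@H/(H@P@H+.003**2); x=x+K*inn; P=P-np.outer(K,H@P); print(q,round(inn,4),x.round(4),np.sqrt(np.diag(P)).round(4))
s=observe(); piv,yw=pivot(s); n=42
v=plan(x,piv[1],np.full(n,piv[1]),6,.3); X=x[:2].copy(); v0=0; th=[]
for k in range(21): X=step(X,v0,v[k]); v0=v[k]; th.append(X[0])
y=np.cumsum(v)*dt; print((y[:6]/.4).round(3),(y[[6,13,20,41]]).round(3),np.round(th[::3],3))
json.dump(dict(x=x.tolist(),P=P.tolist(),v=v[:6].tolist()),open('st.json','w'))
E
python3 refit.py; grep -n "1e-9\|003\*\*2" ctl.py
```

```text
1e-06 0.0004 [ 0.0015 -0.0237 -0.0002] [0.0074 0.0103 0.0059]
1e-06 -0.0108 [-0.0127 -0.0253  0.0034] [0.0051 0.0072 0.0033]
1e-06 0.0047 [ 0.001  -0.0509  0.0025] [0.0042 0.006  0.0024]
1e-06 -0.0118 [-0.0171 -0.0335  0.0041] [0.0038 0.0054 0.0019]
5e-05 0.0004 [ 0.0015 -0.0237 -0.0002] [0.0075 0.0128 0.0061]
5e-05 -0.0107 [-0.0126 -0.0253  0.0034] [0.0052 0.0104 0.0036]
5e-05 0.0046 [ 0.0011 -0.0506  0.0024] [0.0043 0.0097 0.0026]
5e-05 -0.012 [-0.0172 -0.0338  0.0041] [0.0039 0.0094 0.0021]
1e-05 0.0004 [ 0.0015 -0.0237 -0.0002] [0.0074 0.0108 0.006 ]
1e-05 -0.0108 [-0.0127 -0.0253  0.0034] [0.0051 0.0079 0.0034]
1e-05 0.0047 [ 0.001  -0.0508  0.0025] [0.0042 0.0068 0.0024]
1e-05 -0.0118 [-0.0171 -0.0335  0.0041] [0.0038 0.0063 0.0019]
[-0.026 -0.043 -0.057 -0.069 -0.08  -0.091] [-0.036 -0.046 -0.044 -0.02 ] [0.015 0.016 0.004 0.009 0.007 0.004 0.002]
11:        F=np.eye(3); F[:2,:2]=A; P=F@P@F.T+np.diag([1e-8,1e-5,1e-9])
12:    H=np.array([1,0,1.]); S=H@P@H+.003**2; K=P@H/S; inn=z-H@x
```

>>> drive_tool([
  {"grip":1,"tx":0,"ty":-0.026,"tz":0.01,"turn":0},
  {"grip":1,"tx":0,"ty":-0.043,"tz":0.03,"turn":0},
  {"grip":1,"tx":0,"ty":-0.057,"tz":0.05,"turn":0},
  {"grip":1,"tx":0,"ty":-0.069,"tz":0.065,"turn":0},
  {"grip":1,"tx":0,"ty":-0.08,"tz":0.073,"turn":0},
  {"grip":1,"tx":0,"ty":-0.091,"tz":0.075,"turn":0},
])

```text
clock: 11.9
position: [0.4284, -0.3525, 0.088]
ee_rot: [-0.05, 3.141, -0.002]
force: [-0.2, 0.1, -8.8]
width: 0.367
```

```bash
python3 -c "
from ctl import *
cycle('b5',ytgt=-.26,T=3.5)"
```

```text
LEAN {'top': (0.0168, 0.001, 544), 'side': (0.0268, 0.0049, 1431)} t 12.0 tcp [0.4281, -0.3527, 0.0875] piv [0.5431, -0.3491, 0.1313] yaw 1.78 f [0.0, -0.7, -8.3] tq [0.03, 0.14, -0.04]
pred err 0.0088 th,om,b [ 0.0127 -0.0663  0.0032]
th plan [ 0.008  0.005  0.008  0.002 -0.002 -0.001 -0.003] y plan [-0.345 -0.331 -0.314 -0.296 -0.273] vmax 0.03
ROWS tx ty tz turn [(0.0, 0.001, 0.0, 0.0), (0.0, 0.002, 0.0, 0.0), (0.0, 0.003, 0.0, 0.0), (0.0, 0.005, 0.0, 0.0), (0.0, 0.007, 0.0, 0.0), (0.0, 0.011, 0.0, 0.0)]
```

>>> drive_tool([
  {"grip":1,"tx":0,"ty":0.001,"tz":0,"turn":0},
  {"grip":1,"tx":0,"ty":0.002,"tz":0,"turn":0},
  {"grip":1,"tx":0,"ty":0.003,"tz":0,"turn":0},
  {"grip":1,"tx":0,"ty":0.005,"tz":0,"turn":0},
  {"grip":1,"tx":0,"ty":0.007,"tz":0,"turn":0},
  {"grip":1,"tx":0,"ty":0.011,"tz":0,"turn":0},
])

```text
clock: 12.6
position: [0.4281, -0.3482, 0.0875]
ee_rot: [0.049, -3.141, 0.002]
force: [0.4, 0.1, -8.5]
width: 0.364
```

```bash
python3 -c "
from ctl import *
cycle('b6',ytgt=-.26,T=3.5)"
```

```text
LEAN {'top': (-0.0134, 0.0015, 536), 'side': (0.0016, 0.0051, 1439)} t 12.7 tcp [0.4282, -0.3479, 0.0875] piv [0.5431, -0.3443, 0.1313] yaw 1.8 f [0.5, -0.6, -8.8] tq [0.01, 0.09, 0.02]
pred err -0.0217 th,om,b [-0.0136  0.0044  0.005 ]
th plan [ 0.02   0.019  0.011  0.01   0.004  0.002 -0.001] y plan [-0.373 -0.37  -0.35  -0.326 -0.29 ] vmax 0.1
ROWS tx ty tz turn [(0.0, -0.024, 0.0, 0.0), (0.0, -0.04, 0.0, 0.0), (0.0, -0.051, 0.0, 0.0), (0.0, -0.06, 0.0, 0.0), (0.0, -0.067, 0.0, 0.0), (0.0, -0.073, 0.0, 0.0)]
```

```bash
cat > refit.py <<'E'
from ctl import *
rows=[[-.009,-.014,-.019,-.023,-.027,-.03],[-.001,-.002,-.003,-.004,-.005,-.006],[-.015,-.026,-.034,-.042,-.048,-.055],[-.002,-.003,-.005,-.006,-.008,-.009],[-.026,-.043,-.057,-.069,-.08,-.091],[.001,.002,.003,.005,.007,.011]]
z=[-.006,.0013,-.0097,.0038,-.014,.0168,-.0109]
H=np.array([1,0,1.])
def run(d,a,c,g,pr=False):
    Af=expm(np.array([[0,1],[a,-c]])*.01); F=np.eye(3); F[:2,:2]=Af
    x=np.array([z[0],1.41*z[0],0]); P=np.diag([.015**2,.02**2,.015**2]); K=P@H/(H@P@H+.003**2); P=P-np.outer(K,H@P)
    seq=[0]*int(d*100+10); I=[]; v0=0
    for r,zz in zip(rows,z[1:]):
        V_=[]
        for u in np.diff([0]+r)*4: V_+=[u]*10
        n=int(d*100); run_=seq+(V_[:len(V_)-n]); seq=V_[len(V_)-n:]+[0]*10
        for u in run_:
            x[:2]=Af@(x[:2]+np.array([0,-g*(u-v0)])); v0=u; P=F@P@F.T+np.diag([1e-9,1e-6,1e-10])
        inn=zz-H@x; S=H@P@H+.003**2; K=P@H/S; x=x+K*inn; P=P-np.outer(K,H@P); I.append((inn,inn/S**.5))
        if pr: print(round(inn,4),x.round(4))
    I=np.array(I); return (I[1:,1]**2).mean(),x,P,seq
if __name__=="__main__":
    for d in(0,.02,.04,.06,.08,.1,.13):
        print(d,[ (m,round(run(d,13.8*m,8.47,5.04*1)[0],2)) for m in(.7,1,1.3)],[(m,round(run(d,13.8,8.47,5.04*m)[0],2)) for m in(.7,.85,1.15)])
    for d in(.04,.08): print(d); run(d,13.8,8.47,5.04,True)
E
python3 refit.py
```

```text
0 [(0.7, np.float64(0.47)), (1, np.float64(0.21)), (1.3, np.float64(0.1))] [(0.7, np.float64(1.0)), (0.85, np.float64(0.22)), (1.15, np.float64(0.97))]
0.02 [(0.7, np.float64(0.4)), (1, np.float64(0.15)), (1.3, np.float64(0.05))] [(0.7, np.float64(1.16)), (0.85, np.float64(0.29)), (1.15, np.float64(0.73))]
0.04 [(0.7, np.float64(0.35)), (1, np.float64(0.12)), (1.3, np.float64(0.04))] [(0.7, np.float64(1.33)), (0.85, np.float64(0.38)), (1.15, np.float64(0.53))]
0.06 [(0.7, np.float64(0.31)), (1, np.float64(0.11)), (1.3, np.float64(0.07))] [(0.7, np.float64(1.51)), (0.85, np.float64(0.49)), (1.15, np.float64(0.38))]
0.08 [(0.7, np.float64(0.29)), (1, np.float64(0.13)), (1.3, np.float64(0.14))] [(0.7, np.float64(1.7)), (0.85, np.float64(0.61)), (1.15, np.float64(0.26))]
0.1 [(0.7, np.float64(0.29)), (1, np.float64(0.19)), (1.3, np.float64(0.24))] [(0.7, np.float64(1.9)), (0.85, np.float64(0.76)), (1.15, np.float64(0.19))]
0.13 [(0.7, np.float64(0.28)), (1, np.float64(0.21)), (1.3, np.float64(0.32))] [(0.7, np.float64(2.0)), (0.85, np.float64(0.83)), (1.15, np.float64(0.15))]
0.04
-0.001 [ 0.0008 -0.0117  0.0005]
0.0003 [-0.0102 -0.0142  0.0004]
0.0013 [0.0035 0.0064 0.0002]
0.0018 [-0.0141 -0.0279 -0.0001]
0.0051 [ 0.0169  0.0148 -0.0006]
0.0046 [-0.0104 -0.0388 -0.001 ]
0.08
-0.0006 [ 0.001  -0.0177  0.0003]
0.0009 [-0.0098 -0.0137  0.    ]
0.0023 [ 0.0041  0.0078 -0.0005]
-0.0011 [-0.0136 -0.0312 -0.0003]
0.0074 [ 0.0172  0.0109 -0.0011]
0.0011 [-0.0098 -0.0498 -0.0012]
```

```bash
cat > ctl2.py <<'E'
from lean import *
import json
from scipy.linalg import expm
a0,c0,g0=13.8,8.47,5.04
M0=np.array([[0,1],[a0,-c0]]); Af=expm(M0*.01); A=expm(M0*.1); H=np.array([1,0,1.]); D=4
def fine(x,P,vs,v0):
    F=np.eye(3); F[:2,:2]=Af
    for u in vs: x=F@(x+np.array([0,-g0*(u-v0),0])); v0=u; P=F@P@F.T+np.diag([1e-9,1e-6,1e-10])
    return x,P,v0
def plan(x,y0,yref,N,w):
    n=len(yref); free=[k for k in range(n) if k%(N+1)!=N]
    def sim(u):
        v=np.zeros(n); v[free]=u; X=x[:2].copy(); y=y0; v0=0; r=[]
        for k in range(n):
            X=A@(X+np.array([0,-g0*(v[k]-v0)])); y+=v[k]*.1
            r+=[X[0]/.03,w*(y-yref[k])/.05,.6*(v[k]-v0)/.1*(.35 if k not in free or (k-1) not in free else 1)]; v0=v[k]
        return np.array(r+[(9.88*X[0]+X[1])/.05,3*w*(y-yref[-1])/.05])
    r0=sim(np.zeros(len(free))); J=np.array([sim(e)-r0 for e in np.eye(len(free))]).T
    v=np.zeros(n); v[free]=np.linalg.lstsq(J,-r0,rcond=None)[0]; return v
def cycle(tag,ref,N=8,w=.5,dx=0.,yaw=None,z=None,n=63,lead=0.):
    """ref=(ys,ts,ye,T) of the pivot's y"""
    o,s=est(tag); a,b=o['top'][0],o['side'][0]-.010
    zz=np.nanmean([a,b]) if abs(a-b)<.04 or np.isnan(a+b) else b
    st=json.load(open('st2.json')); x=np.array(st['x']); P=np.array(st['P']); v0=st['v0']
    x,P,v0=fine(x,P,st['seq'],v0); inn=zz-H@x; S=H@P@H+.003**2; K=P@H/S; x=x+K*inn; P=P-np.outer(K,H@P)
    print("z",round(zz,4),"pred err",round(inn,4),"th,om,b",x.round(4))
    make(s,x,P,v0,st['pend'],ref,N,w,dx,yaw,z,n)
def make(s,x,P,v0,pend,ref,N,w,dx,yaw,z,n):
    piv,yw=pivot(s); xp,_,_=fine(x,P,pend,v0)
    ys,ts,ye,T=ref; t=np.clip((s['clock']+np.arange(1,n+1)*.1-ts)/T,0,1); yref=ys+(ye-ys)*(3*t*t-2*t**3)
    v=plan(xp,piv[1],yref,N,w); X=xp[:2]; u=0; th=[]
    for k in range(n): X=A@(X+np.array([0,-g0*(v[k]-u)])); u=v[k]; th.append(X[0])
    yk=piv[1]+np.cumsum(v)*.1; print("th",np.round(th[:36:3],3),"max",np.abs(th).max().round(3),"y",yk[[N-1,2*N+1,3*N+2,n-1]].round(3),"yref",yref[[N-1,n-1]].round(3),"vmax",abs(v).max().round(2))
    t0=np.array(s['position']); y1=yw if yaw is None else np.radians(yaw)
    for k in range(N):
        f=(k+1)/N; f=3*f*f-2*f**3; y=yw+(y1-yw)*f
        p=np.array([piv[0]+dx*f,yk[k]])-GX*np.array([np.cos(y),np.sin(y)])-t0[:2]
        print('{"grip": 1, "tx": %.3f, "ty": %.3f, "tz": %.3f, "turn": %.3f},'%(p[0]/.4,p[1]/.4,0 if z is None else (z-t0[2])/.4*f,np.degrees(y-yw)/60))
    V=np.repeat(v[:N],10).tolist()
    json.dump(dict(x=x.tolist(),P=P.tolist(),v0=v0,seq=list(pend)+V[:-D],pend=V[-D:]+[0.]*10),open('st2.json','w'))
E
python3 - <<'E'
from ctl2 import *; import refit
m,x,P,seq=refit.run(.04,13.8,8.47,5.04); s=observe(); print(s['clock'],x)
make(s,x,P,seq[0],seq,(-.355,13.6,.166,5.),8,.5,0.,None,None,63)
E
```

```text
12.7 [-0.01039203 -0.03877197 -0.00099498]
th [ 0.038  0.038  0.03   0.026  0.02   0.011  0.014  0.005 -0.004  0.002
 -0.008 -0.016] max 0.044 y [-0.378 -0.322 -0.216  0.166] yref [-0.355  0.166] vmax 0.18
{"grip": 1, "tx": 0.000, "ty": -0.034, "tz": 0.000, "turn": 0.000},
{"grip": 1, "tx": 0.000, "ty": -0.055, "tz": 0.000, "turn": 0.000},
{"grip": 1, "tx": 0.000, "ty": -0.069, "tz": 0.000, "turn": 0.000},
{"grip": 1, "tx": 0.000, "ty": -0.079, "tz": 0.000, "turn": 0.000},
{"grip": 1, "tx": 0.000, "ty": -0.085, "tz": 0.000, "turn": 0.000},
{"grip": 1, "tx": 0.000, "ty": -0.088, "tz": 0.000, "turn": 0.000},
{"grip": 1, "tx": 0.000, "ty": -0.088, "tz": 0.000, "turn": 0.000},
{"grip": 1, "tx": 0.000, "ty": -0.084, "tz": 0.000, "turn": 0.000},
```

>>> drive_tool([
  {"grip":1,"tx":0,"ty":-0.034,"tz":0.015,"turn":0},
  {"grip":1,"tx":0,"ty":-0.055,"tz":0.035,"turn":0},
  {"grip":1,"tx":0,"ty":-0.069,"tz":0.048,"turn":0},
  {"grip":1,"tx":0,"ty":-0.079,"tz":0.05,"turn":0},
  {"grip":1,"tx":0,"ty":-0.085,"tz":0.05,"turn":0},
  {"grip":1,"tx":0,"ty":-0.088,"tz":0.05,"turn":0},
  {"grip":1,"tx":0,"ty":-0.088,"tz":0.05,"turn":0},
  {"grip":1,"tx":0,"ty":-0.084,"tz":0.05,"turn":0},
])

```text
clock: 13.5
position: [0.428, -0.3812, 0.1072]
ee_rot: [0.049, -3.141, 0.001]
force: [0.7, 0.6, -8.2]
width: 0.367
```

```bash
python3 -c "
from ctl2 import *
cycle('c1',(-.355,13.6,.166,5.),yaw=3)"
```

```text
LEAN {'top': (0.0392, 0.0015, 573), 'side': (0.0559, 0.0051, 1547)} t 13.6 tcp [0.4282, -0.3808, 0.1073] piv [0.5431, -0.3772, 0.1511] yaw 1.83 f [0.3, 0.3, -8.5] tq [-0.01, 0.1, 0.06]
z 0.0426 pred err 0.0155 th,om,b [ 0.0434  0.0017 -0.0019]
th [ 0.004 -0.001 -0.003  0.006 -0.    -0.006  0.001 -0.007 -0.014 -0.006
 -0.014 -0.019] max 0.032 y [-0.277 -0.175 -0.065  0.176] yref [-0.319  0.166] vmax 0.17
{"grip": 1, "tx": 0.000, "ty": 0.041, "tz": 0.000, "turn": 0.001},
{"grip": 1, "tx": 0.000, "ty": 0.073, "tz": 0.000, "turn": 0.003},
{"grip": 1, "tx": 0.000, "ty": 0.100, "tz": 0.000, "turn": 0.006},
{"grip": 1, "tx": 0.000, "ty": 0.127, "tz": 0.000, "turn": 0.010},
{"grip": 1, "tx": 0.000, "ty": 0.154, "tz": 0.000, "turn": 0.013},
{"grip": 1, "tx": 0.000, "ty": 0.181, "tz": 0.000, "turn": 0.017},
{"grip": 1, "tx": 0.000, "ty": 0.210, "tz": 0.000, "turn": 0.019},
{"grip": 1, "tx": 0.000, "ty": 0.244, "tz": 0.000, "turn": 0.020},
```

>>> drive_tool([
  {"grip":1,"tx":0,"ty":0.041,"tz":0,"turn":0.001},
  {"grip":1,"tx":0,"ty":0.073,"tz":0,"turn":0.003},
  {"grip":1,"tx":0,"ty":0.1,"tz":0,"turn":0.006},
  {"grip":1,"tx":0,"ty":0.127,"tz":0,"turn":0.01},
  {"grip":1,"tx":0,"ty":0.154,"tz":0,"turn":0.013},
  {"grip":1,"tx":0,"ty":0.181,"tz":0,"turn":0.017},
  {"grip":1,"tx":0,"ty":0.21,"tz":0,"turn":0.019},
  {"grip":1,"tx":0,"ty":0.244,"tz":0,"turn":0.02},
])

```text
clock: 14.4
position: [0.4282, -0.2825, 0.1074]
ee_rot: [0.083, -3.14, 0.001]
force: [0.5, 1.2, -9.0]
width: 0.37
```

```bash
python3 -c "
from ctl2 import *
cycle('c2',(-.355,13.6,.166,5.),yaw=5)"
```

```text
LEAN {'top': (-0.0236, 0.0007, 550), 'side': (-0.0037, 0.0054, 1324)} t 14.5 tcp [0.4283, -0.2806, 0.1071] piv [0.5431, -0.2742, 0.1509] yaw 3.17 f [-0.7, -0.0, -9.0] tq [-0.0, 0.1, 0.1]
z -0.0186 pred err -0.0083 th,om,b [-0.0166 -0.0817 -0.0015]
th [ 0.016  0.01   0.001  0.005 -0.004 -0.013 -0.006 -0.014 -0.02  -0.012
 -0.017 -0.019] max 0.035 y [-0.195 -0.084  0.025  0.176] yref [-0.215  0.166] vmax 0.16
{"grip": 1, "tx": 0.000, "ty": 0.019, "tz": 0.000, "turn": 0.001},
{"grip": 1, "tx": 0.000, "ty": 0.038, "tz": 0.000, "turn": 0.005},
{"grip": 1, "tx": 0.000, "ty": 0.058, "tz": 0.000, "turn": 0.010},
{"grip": 1, "tx": 0.000, "ty": 0.079, "tz": 0.000, "turn": 0.015},
{"grip": 1, "tx": 0.000, "ty": 0.102, "tz": 0.000, "turn": 0.021},
{"grip": 1, "tx": 0.001, "ty": 0.127, "tz": 0.000, "turn": 0.026},
{"grip": 1, "tx": 0.001, "ty": 0.155, "tz": 0.000, "turn": 0.029},
{"grip": 1, "tx": 0.001, "ty": 0.189, "tz": 0.000, "turn": 0.030},
```

>>> drive_tool([
  {"grip":1,"tx":0,"ty":0.019,"tz":0,"turn":0.001},
  {"grip":1,"tx":0,"ty":0.038,"tz":0,"turn":0.005},
  {"grip":1,"tx":0,"ty":0.058,"tz":0,"turn":0.01},
  {"grip":1,"tx":0,"ty":0.079,"tz":0,"turn":0.015},
  {"grip":1,"tx":0,"ty":0.102,"tz":0,"turn":0.021},
  {"grip":1,"tx":0.001,"ty":0.127,"tz":0,"turn":0.026},
  {"grip":1,"tx":0.001,"ty":0.155,"tz":0,"turn":0.029},
  {"grip":1,"tx":0.001,"ty":0.189,"tz":0,"turn":0.03},
])

```text
clock: 15.3
position: [0.4287, -0.2042, 0.1071]
ee_rot: [0.136, -3.138, -0.002]
force: [-0.2, 0.4, -9.5]
width: 0.37
```

```bash
python3 -c "
from ctl2 import *
cycle('c3',(-.355,13.6,.166,5.),yaw=7)"
```

```text
LEAN {'top': (-0.0469, 0.0009, 540), 'side': (-0.0308, 0.0057, 1171)} t 15.4 tcp [0.4287, -0.2023, 0.1069] piv [0.5432, -0.192, 0.1507] yaw 5.12 f [-0.6, 0.5, -9.0] tq [-0.02, 0.08, 0.17]
z -0.0438 pred err -0.0369 th,om,b [-4.120e-02 -1.367e-01 -1.000e-04]
th [ 0.055  0.043  0.02   0.013 -0.003 -0.016 -0.011 -0.02  -0.025 -0.015
 -0.018 -0.018] max 0.06 y [-0.183 -0.067  0.049  0.176] yref [-0.079  0.166] vmax 0.18
{"grip": 1, "tx": 0.000, "ty": -0.035, "tz": 0.000, "turn": 0.001},
{"grip": 1, "tx": 0.000, "ty": -0.051, "tz": 0.000, "turn": 0.005},
{"grip": 1, "tx": 0.000, "ty": -0.056, "tz": 0.000, "turn": 0.010},
{"grip": 1, "tx": 0.000, "ty": -0.054, "tz": 0.000, "turn": 0.016},
{"grip": 1, "tx": 0.001, "ty": -0.046, "tz": 0.000, "turn": 0.021},
{"grip": 1, "tx": 0.001, "ty": -0.033, "tz": 0.000, "turn": 0.026},
{"grip": 1, "tx": 0.001, "ty": -0.014, "tz": 0.000, "turn": 0.030},
{"grip": 1, "tx": 0.001, "ty": 0.013, "tz": 0.000, "turn": 0.031},
```

```bash
python3 - <<'E'
from ctl2 import *
st=json.load(open('st2.json')); s=observe(); 
make(s,np.array(st['x']),np.array(st['P']),st['v0'],st['seq'][:14],(-.20,16.0,.166,4.5),6,.4,0.,None,None,63)
E
```

```text
th [ 0.014  0.014  0.023  0.01   0.001  0.004 -0.001  0.002 -0.005  0.021
 -0.009 -0.02 ] max 0.025 y [-0.184 -0.15  -0.098  0.17 ] yref [-0.2    0.166] vmax 0.12
{"grip": 1, "tx": 0.000, "ty": -0.005, "tz": 0.000, "turn": 0.000},
{"grip": 1, "tx": 0.000, "ty": -0.005, "tz": 0.000, "turn": 0.000},
{"grip": 1, "tx": 0.000, "ty": -0.001, "tz": 0.000, "turn": 0.000},
{"grip": 1, "tx": 0.000, "ty": 0.004, "tz": 0.000, "turn": 0.000},
{"grip": 1, "tx": 0.000, "ty": 0.011, "tz": 0.000, "turn": 0.000},
{"grip": 1, "tx": 0.000, "ty": 0.020, "tz": 0.000, "turn": 0.000},
```

```bash
cat > refit2.py <<'E'
from ctl2 import *
rows=[[-.009,-.014,-.019,-.023,-.027,-.03],[-.001,-.002,-.003,-.004,-.005,-.006],[-.015,-.026,-.034,-.042,-.048,-.055],[-.002,-.003,-.005,-.006,-.008,-.009],[-.026,-.043,-.057,-.069,-.08,-.091],[.001,.002,.003,.005,.007,.011],
[-.034,-.055,-.069,-.079,-.085,-.088,-.088,-.084],[.041,.073,.1,.127,.154,.181,.21,.244],[.019,.038,.058,.079,.102,.127,.155,.189]]
dyaw=[0]*7+[1.2,1.8]
top=[-.0088,-.0003,-.0114,.0023,-.0159,.0168,-.0134,.0392,-.0236,-.0469]
side=[.0069,.0129,.0021,.0153,-.0021,.0268,.0016,.0559,-.0037,-.0308]
ends=[-.0122,-.0025,-.0225,-.0037]
def run(L,so=.012,pr=False,sm=0,g=g0,q=1e-6):
    """L: lag in 10 ms steps"""
    F=np.eye(3); F[:2,:2]=Af
    x=np.array([top[0]+.003,.0,0]); P=np.diag([.006**2,.02**2,.008**2]); V_=[]; 
    for r,dy in zip(rows,dyaw):
        v=np.diff([0]+r)*4.; v=v+np.radians(dy)/len(r)/.1*GX   # tcp rows -> pivot speed
        V_+=np.repeat(v,10).tolist()+[0.]*10
    V_=[0.]*L+V_
    if sm: V_=np.convolve(V_,np.ones(sm)/sm)[:len(V_)]
    t=0; i=0; v0=0; I=[]
    for j,r in enumerate(rows):
        te=i+len(r)*10
        for (zt,tm) in((top[j+1],te),(side[j+1]-so,te+5)):
            while t<tm:
                x=F@(x+np.array([0,-g*(V_[t]-v0),0])); v0=V_[t]; P=F@P@F.T+np.diag([1e-9,q,1e-10]); t+=1
            inn=zt-H@x; S=H@P@H+.004**2; K=P@H/S; x=x+K*inn; P=P-np.outer(K,H@P); I.append(inn/S**.5)
        if pr: print(j,round(inn,4),x.round(4))
        i=te+10
    rest=V_[t:]+[0]*0
    return np.mean(np.square(I)),x,P,v0,rest
if __name__=="__main__":
    for sm in(0,6,12):
        print(sm,[(L,round(run(L,sm=sm)[0],2)) for L in(0,1,2,4,6,8,10)])
    print([(g,round(run(3,g=g)[0],2)) for g in(4.3,4.7,5.04,5.4,5.8)])
    for L in(2,5): print(L); m=run(L,pr=True); print(np.round(m[4],3), m[1])
E
python3 refit2.py
```

```text
0 [(0, np.float64(1.46)), (1, np.float64(0.94)), (2, np.float64(0.62)), (4, np.float64(0.82)), (6, np.float64(1.47)), (8, np.float64(1.44)), (10, np.float64(1.44))]Traceback (most recent call last):
  File "refit2.py", line 30, in <module>
    print(sm,[(L,round(run(L,sm=sm)[0],2)) for L in(0,1,2,4,6,8,10)])
                       ~~~^^^^^^^^^
  File "refit2.py", line 26, in run
    rest=V_[t:]+[0]*0
         ~~~~~~^~~~~~
ValueError: operands could not be broadcast together with shapes (5,) (0,)
```

```bash
sed -i 's/rest=V_\[t:\]+\[0\]\*0/rest=list(V_[t:])/' refit2.py; python3 refit2.py
```

```text
0 [(0, np.float64(1.46)), (1, np.float64(0.94)), (2, np.float64(0.62)), (4, np.float64(0.82)), (6, np.float64(1.47)), (8, np.float64(1.44)), (10, np.float64(1.44))]
6 [(0, np.float64(0.55)), (1, np.float64(0.62)), (2, np.float64(0.83)), (4, np.float64(1.32)), (6, np.float64(1.42)), (8, np.float64(1.33)), (10, np.float64(1.18))]
12 [(0, np.float64(0.71)), (1, np.float64(0.87)), (2, np.float64(1.02)), (4, np.float64(1.23)), (6, np.float64(1.21)), (8, np.float64(1.14)), (10, np.float64(1.07))]
[(4.3, np.float64(1.08)), (4.7, np.float64(0.71)), (5.04, np.float64(0.56)), (5.4, np.float64(0.57)), (5.8, np.float64(0.79))]
2
0 0.0026 [ 0.0014 -0.0495 -0.0018]
1 0.0023 [-0.011  -0.0304  0.    ]
2 0.0044 [ 0.0014 -0.1023 -0.0002]
3 0.0034 [-0.0156 -0.0409 -0.0002]
4 0.0035 [ 0.0138 -0.15   -0.0008]
5 0.0024 [-0.0108  0.0327 -0.0009]
6 0.0036 [ 0.0439  0.0887 -0.0018]
7 -0.0074 [-0.0106  0.4742 -0.0014]
8 -0.0106 [-0.0369  0.4329 -0.0006]
[0. 0. 0. 0. 0. 0. 0.] [-0.03689121  0.43290083 -0.00062998]
5
0 0.0012 [ 0.002  -0.0058 -0.0017]
1 0.002 [-0.01   -0.014  -0.0008]
2 0.0006 [ 0.0037  0.0062 -0.0007]
3 0.0034 [-0.0146 -0.0259 -0.0012]
4 -0.002 [ 0.0174  0.0184 -0.0016]
5 0.0056 [-0.0111 -0.0318 -0.0022]
6 0.0061 [ 0.0439  0.0174 -0.003 ]
7 0.0104 [-0.0182 -0.0684 -0.0027]
8 0.0048 [-0.0441 -0.1184 -0.0011]
[0. 0. 0. 0. 0. 0. 0. 0. 0. 0.] [-0.04412543 -0.11841862 -0.00105754]
```

```bash
python3 - <<'E'
s=open('ctl2.py').read()
s=s.replace("(.35 if k not in free or (k-1) not in free else 1)","(1.5 if k not in free or (k-1) not in free else 1)")
i=s.index("def cycle"); j=s.index("def make")
s=s[:i]+'''L=2
def cycle(tag,ref,N=6,w=.4,dx=0.,yaw=None,z=None,n=63,so=.012):
    """ref=(ys,ts,ye,T) of the pivot's y"""
    o,s=est(tag); st=json.load(open('st3.json')); x=np.array(st['x']); P=np.array(st['P']); v0=st['v0']; q=st['seq']; I=[]
    for zz,part in((o['top'][0],q[:-7-L-3+0]),(o['side'][0]-so,q[-7-L-3:-5-L])):
        x,P,v0=fine(x,P,part,v0)
        if np.isnan(zz): continue
        inn=zz-H@x; S=H@P@H+.004**2; K=P@H/S; x=x+K*inn; P=P-np.outer(K,H@P); I.append(round(float(inn),4))
    print("pred err",I,"th,om,b",x.round(4),"eq",round(float(9.88*x[0]+x[1]+g0*v0)/11.29,4))
    make(s,x,P,v0,[0.]*(5+L),ref,N,w,dx,yaw,z,n)
'''+s[j:]
s=s.replace("seq=list(pend)+V[:-D],pend=V[-D:]+[0.]*10),open('st2.json','w')","seq=list(pend)+V+[0.]*10),open('st3.json','w')")
open('ctl3.py','w').write(s)
E
python3 - <<'E'
from ctl3 import *; import refit2
m,x,P,v0,rest=refit2.run(2); s=observe(); print(x,v0,len(rest))
make(s,x,P,v0,rest,(-.19,15.9,.166,4.5),6,.4,0.,None,None,63); print(len(json.load(open('st3.json'))['seq']))
E
```

```text
[-0.03689121  0.43290083 -0.00062998] 0.0 7
th [ 0.018  0.023  0.026  0.01   0.005  0.004 -0.009  0.011 -0.012  0.022
 -0.014 -0.016] max 0.028 y [-0.198 -0.163 -0.107  0.162] yref [-0.189  0.166] vmax 0.12
{"grip": 1, "tx": 0.000, "ty": -0.013, "tz": 0.000, "turn": 0.000},
{"grip": 1, "tx": 0.000, "ty": -0.021, "tz": 0.000, "turn": 0.000},
{"grip": 1, "tx": 0.000, "ty": -0.024, "tz": 0.000, "turn": 0.000},
{"grip": 1, "tx": 0.000, "ty": -0.023, "tz": 0.000, "turn": 0.000},
{"grip": 1, "tx": 0.000, "ty": -0.020, "tz": 0.000, "turn": 0.000},
{"grip": 1, "tx": 0.000, "ty": -0.015, "tz": 0.000, "turn": 0.000},
77
```

>>> drive_tool([
  {"grip":1,"tx":0,"ty":-0.013,"tz":0,"turn":0},
  {"grip":1,"tx":0,"ty":-0.021,"tz":0,"turn":0},
  {"grip":1,"tx":0,"ty":-0.024,"tz":0,"turn":0},
  {"grip":1,"tx":0,"ty":-0.023,"tz":0,"turn":0},
  {"grip":1,"tx":0,"ty":-0.02,"tz":0,"turn":0},
  {"grip":1,"tx":0,"ty":-0.015,"tz":0,"turn":0},
])

```text
clock: 16.0
position: [0.4286, -0.2083, 0.1069]
ee_rot: [0.14, -3.137, -0.004]
force: [-0.8, -0.1, -8.5]
width: 0.364
```

```bash
python3 -c "
from ctl3 import *
cycle('c4',(-.19,15.9,.166,4.5))"
```

```text
LEAN {'top': (0.0082, 0.0009, 546), 'side': (0.0183, 0.0055, 1157)} t 16.1 tcp [0.4287, -0.2078, 0.1069] piv [0.5432, -0.1975, 0.1507] yaw 5.15 f [0.5, -0.6, -8.3] tq [-0.01, 0.03, 0.04]
pred err [-0.0092, -0.0062] th,om,b [ 0.0097  0.0708 -0.0001] eq 0.0148
th [ 0.027  0.022  0.031  0.006 -0.002 -0.002 -0.017  0.007 -0.018  0.018
 -0.017 -0.018] max 0.031 y [-0.189 -0.138 -0.069  0.169] yref [-0.16   0.166] vmax 0.13
{"grip": 1, "tx": 0.000, "ty": -0.006, "tz": 0.000, "turn": 0.000},
{"grip": 1, "tx": 0.000, "ty": -0.009, "tz": 0.000, "turn": 0.000},
{"grip": 1, "tx": 0.000, "ty": -0.006, "tz": 0.000, "turn": 0.000},
{"grip": 1, "tx": 0.000, "ty": 0.000, "tz": 0.000, "turn": 0.000},
{"grip": 1, "tx": 0.000, "ty": 0.011, "tz": 0.000, "turn": 0.000},
{"grip": 1, "tx": 0.000, "ty": 0.021, "tz": 0.000, "turn": 0.000},
```

>>> drive_tool([
  {"grip":1,"tx":0,"ty":-0.006,"tz":0,"turn":0},
  {"grip":1,"tx":0,"ty":-0.009,"tz":0,"turn":0},
  {"grip":1,"tx":0,"ty":-0.006,"tz":0,"turn":0},
  {"grip":1,"tx":0,"ty":0,"tz":0,"turn":0},
  {"grip":1,"tx":0,"ty":0.011,"tz":0,"turn":0},
  {"grip":1,"tx":0,"ty":0.021,"tz":0,"turn":0},
])

```text
clock: 16.7
position: [0.4286, -0.1988, 0.1068]
ee_rot: [0.141, -3.137, -0.005]
force: [0.7, 0.3, -8.3]
width: 0.368
```

```bash
python3 -c "
from ctl3 import *
cycle('c5',(-.19,16.2,.166,4.5),yaw=6.5)"
```

```text
LEAN {'top': (0.0108, 0.001, 551), 'side': (0.0221, 0.0057, 1124)} t 16.8 tcp [0.4286, -0.1984, 0.1068] piv [0.5431, -0.188, 0.1506] yaw 5.21 f [-0.3, 0.2, -7.8] tq [-0.03, 0.09, 0.04]
pred err [-0.0047, -0.0074] th,om,b [0.0138 0.1632 0.0002] eq 0.0265
th [ 0.022  0.009  0.03  -0.002 -0.008 -0.006 -0.02   0.004 -0.019  0.014
 -0.016 -0.016] max 0.03 y [-0.154 -0.092 -0.023  0.17 ] yref [-0.128  0.166] vmax 0.13
{"grip": 1, "tx": 0.000, "ty": 0.006, "tz": 0.000, "turn": 0.002},
{"grip": 1, "tx": 0.000, "ty": 0.016, "tz": 0.000, "turn": 0.006},
{"grip": 1, "tx": 0.000, "ty": 0.029, "tz": 0.000, "turn": 0.011},
{"grip": 1, "tx": 0.000, "ty": 0.044, "tz": 0.000, "turn": 0.016},
{"grip": 1, "tx": 0.001, "ty": 0.063, "tz": 0.000, "turn": 0.020},
{"grip": 1, "tx": 0.001, "ty": 0.080, "tz": 0.000, "turn": 0.021},
```

>>> drive_tool([
  {"grip":1,"tx":0,"ty":0.006,"tz":0,"turn":0.002},
  {"grip":1,"tx":0,"ty":0.016,"tz":0,"turn":0.006},
  {"grip":1,"tx":0,"ty":0.029,"tz":0,"turn":0.011},
  {"grip":1,"tx":0,"ty":0.044,"tz":0,"turn":0.016},
  {"grip":1,"tx":0.001,"ty":0.063,"tz":0,"turn":0.02},
  {"grip":1,"tx":0.001,"ty":0.08,"tz":0,"turn":0.021},
])

```text
clock: 17.4
position: [0.4291, -0.1655, 0.1068]
ee_rot: [0.178, -3.135, -0.006]
force: [0.0, 0.1, -8.6]
width: 0.368
```

```bash
python3 -c "
from ctl3 import *
cycle('c6',(-.19,16.2,.166,4.5),yaw=8)"
```

```text
LEAN {'top': (-0.005, 0.0011, 550), 'side': (0.0111, 0.0057, 1087)} t 17.5 tcp [0.4291, -0.165, 0.1067] piv [0.5433, -0.1518, 0.1505] yaw 6.57 f [0.7, -0.0, -8.8] tq [-0.07, 0.05, 0.06]
pred err [-0.0098, -0.0075] th,om,b [0.0024 0.2667 0.0007] eq 0.0257
th [ 0.023  0.009  0.03  -0.005 -0.011 -0.009 -0.022  0.001 -0.019  0.01
 -0.015 -0.013] max 0.03 y [-0.119 -0.056  0.012  0.171] yref [-0.053  0.166] vmax 0.13
{"grip": 1, "tx": 0.000, "ty": 0.003, "tz": 0.000, "turn": 0.002},
{"grip": 1, "tx": 0.000, "ty": 0.012, "tz": 0.000, "turn": 0.006},
{"grip": 1, "tx": 0.000, "ty": 0.023, "tz": 0.000, "turn": 0.012},
{"grip": 1, "tx": 0.001, "ty": 0.039, "tz": 0.000, "turn": 0.018},
{"grip": 1, "tx": 0.001, "ty": 0.058, "tz": 0.000, "turn": 0.022},
{"grip": 1, "tx": 0.001, "ty": 0.075, "tz": 0.000, "turn": 0.024},
```

>>> drive_tool([
  {"grip":1,"tx":0,"ty":0.003,"tz":0,"turn":0.002},
  {"grip":1,"tx":0,"ty":0.012,"tz":0,"turn":0.006},
  {"grip":1,"tx":0,"ty":0.023,"tz":0,"turn":0.012},
  {"grip":1,"tx":0.001,"ty":0.039,"tz":0,"turn":0.018},
  {"grip":1,"tx":0.001,"ty":0.058,"tz":0,"turn":0.022},
  {"grip":1,"tx":0.001,"ty":0.075,"tz":0,"turn":0.024},
])

```text
clock: 18.1
position: [0.4294, -0.1341, 0.1067]
ee_rot: [0.22, -3.131, -0.007]
force: [-0.7, -0.1, -8.1]
width: 0.366
```

```bash
python3 -c "
from ctl3 import *
cycle('c7',(-.15,17.0,.166,4.5),yaw=10)"
```

```text
LEAN {'top': (-0.016, 0.0014, 554), 'side': (0.0007, 0.0059, 1045)} t 18.2 tcp [0.4294, -0.1336, 0.1066] piv [0.5433, -0.1173, 0.1504] yaw 8.12 f [0.5, -0.8, -8.2] tq [-0.04, 0.09, 0.04]
pred err [-0.0207, -0.0089] th,om,b [-0.0081  0.2588  0.0016] eq 0.0158
th [ 0.024  0.017  0.028 -0.    -0.007 -0.006 -0.02   0.002 -0.018  0.01
 -0.014 -0.013] max 0.028 y [-0.104 -0.052  0.01   0.17 ] yref [-0.039  0.166] vmax 0.11
{"grip": 1, "tx": 0.000, "ty": -0.007, "tz": 0.000, "turn": 0.002},
{"grip": 1, "tx": 0.000, "ty": -0.009, "tz": 0.000, "turn": 0.008},
{"grip": 1, "tx": 0.001, "ty": -0.006, "tz": 0.000, "turn": 0.016},
{"grip": 1, "tx": 0.001, "ty": 0.001, "tz": 0.000, "turn": 0.023},
{"grip": 1, "tx": 0.001, "ty": 0.012, "tz": 0.000, "turn": 0.029},
{"grip": 1, "tx": 0.001, "ty": 0.023, "tz": 0.000, "turn": 0.031},
```

>>> drive_tool([
  {"grip":1,"tx":0,"ty":-0.007,"tz":0,"turn":0.002},
  {"grip":1,"tx":0,"ty":-0.009,"tz":0,"turn":0.008},
  {"grip":1,"tx":0.001,"ty":-0.006,"tz":0,"turn":0.016},
  {"grip":1,"tx":0.001,"ty":0.001,"tz":0,"turn":0.023},
  {"grip":1,"tx":0.001,"ty":0.012,"tz":0,"turn":0.029},
  {"grip":1,"tx":0.001,"ty":0.023,"tz":0,"turn":0.031},
])

```text
clock: 18.8
position: [0.4298, -0.124, 0.1066]
ee_rot: [0.274, -3.127, -0.008]
force: [1.0, 0.5, -8.8]
width: 0.367
```

```bash
python3 -c "
from ctl3 import *
cycle('c8',(-.11,18.2,.166,4.5))"
```

```text
LEAN {'top': (-0.0122, 0.0016, 558), 'side': (0.0013, 0.006, 1047)} t 18.9 tcp [0.4298, -0.1235, 0.1066] piv [0.5431, -0.1034, 0.1504] yaw 10.05 f [0.8, 1.0, -8.3] tq [-0.05, 0.06, 0.06]
pred err [-0.0244, -0.0095] th,om,b [-0.0081  0.1624  0.0025] eq 0.0073
th [ 0.025  0.024  0.027  0.005 -0.002 -0.003 -0.016  0.004 -0.016  0.013
 -0.014 -0.014] max 0.032 y [-0.108 -0.066 -0.008  0.169] yref [-0.054  0.166] vmax 0.11
{"grip": 1, "tx": 0.000, "ty": -0.013, "tz": 0.000, "turn": 0.000},
{"grip": 1, "tx": 0.000, "ty": -0.022, "tz": 0.000, "turn": 0.000},
{"grip": 1, "tx": 0.000, "ty": -0.025, "tz": 0.000, "turn": 0.000},
{"grip": 1, "tx": 0.000, "ty": -0.023, "tz": 0.000, "turn": 0.000},
{"grip": 1, "tx": 0.000, "ty": -0.018, "tz": 0.000, "turn": 0.000},
{"grip": 1, "tx": 0.000, "ty": -0.011, "tz": 0.000, "turn": 0.000},
```

```bash
python3 - <<'E'
s=open('ctl3.py').read()
s=s.replace("def fine(x,P,vs,v0):","KI=35.6\ndef phi(s):\n    M=R.from_rotvec(s['ee_rot']).as_matrix(); y=np.arctan2(-M[0,1],M[1,1]); return float(-M[:,2]@[-np.sin(y),np.cos(y),0])\ndef fine(x,P,vs,v0,ph=0.):")
s=s.replace("x=F@(x+np.array([0,-g0*(u-v0),0]))","x=F@(x+np.array([0,-g0*(u-v0)+KI*ph*.01,0]))")
s=s.replace("x,P,v0=fine(x,P,part,v0)","x,P,v0=fine(x,P,part,v0,.5*(st['ph']+phi(s)))")
s=s.replace("xp,_,_=fine(x,P,pend,v0)","ph=phi(s); xp,_,_=fine(x,P,pend,v0,ph); b=-KI*ph/a0; xp=xp-[b,0,0]; print('phi',round(ph,4),'balance lean',round(b,4),'eff eq',round(float(9.88*xp[0]+xp[1])/11.29,4))")
s=s.replace("th.append(X[0])","th.append(X[0]+b)").replace("dict(x=x.tolist()","dict(ph=ph,x=x.tolist()")
open('ctl3.py','w').write(s)
E
cat > refit3.py <<'E'
from ctl3 import *; import refit2 as r2
rows=r2.rows+[[-.013,-.021,-.024,-.023,-.02,-.015],[-.006,-.009,-.006,0,.011,.021],[.006,.016,.029,.044,.063,.08],[.003,.012,.023,.039,.058,.075],[-.007,-.009,-.006,.001,.012,.023]]
dy=r2.dyaw+[0,0,1.3,1.5,1.9]
top=r2.top+[.0082,.0108,-.005,-.016,-.0122]; side=r2.side+[.0183,.0221,.0111,.0007,.0013]
ez=np.array([0,1,1,1,2,2,2,1,1,-2,-4,-5,-6,-7,-8])*1e-3; ph=.637*ez
def run(L,K=1.,pr=False,so=.013,ks=1.):
    F=np.eye(3); F[:2,:2]=Af; x=np.array([top[0]+.003,0,0]); P=np.diag([.006**2,.02**2,.006**2]); V_=[0.]*L; f=[]; I=[]
    for j,(r,d) in enumerate(zip(rows,dy)):
        v=np.diff([0]+r)*4.+np.radians(d)/len(r)/.1*GX; V_+=np.repeat(v,10).tolist()+[0.]*10
    t=0;i=0;v0=0
    for j,r in enumerate(rows):
        te=i+len(r)*10
        for zt,tm in((top[j+1],te),(side[j+1]-so,te+5)):
            while t<tm: x=F@(x+np.array([0,-g0*(V_[t]-v0)+KI*K*.5*(ph[j]+ph[j+1])*.01,0])); v0=V_[t]; P=F@P@F.T+np.diag([1e-9,1e-6,1e-10]); t+=1
            inn=zt-H@x; S=H@P@H+.004**2; G=P@H/S; x=x+G*inn; P=P-np.outer(G,H@P); I.append(inn/S**.5)
            if pr: print(j,round(float(inn),4),x.round(4))
        i=te+10
    return np.mean(np.square(I)),x,P,v0,list(V_[t:])
if __name__=="__main__":
    for K in(0,.5,1,1.5): print(K,[(L,round(run(L,K)[0],2)) for L in(0,1,2,3,4,5,6,8)])
    s=observe(); print("phi",phi(s))
    for L in (2,4):
        m,x,P,v0,rest=run(L); print(L,x.round(4),v0,np.round(rest,3).tolist(),"P",np.sqrt(np.diag(P)).round(4)); make(s,x,P,v0,rest,(-.11,18.9,.166,4.5),6,.4,0.,None,None,63)
E
python3 refit3.py
```

```text
0 [(0, np.float64(2.04)), (1, np.float64(1.66)), (2, np.float64(1.49)), (3, np.float64(1.59)), (4, np.float64(2.03)), (5, np.float64(2.91)), (6, np.float64(2.77)), (8, np.float64(2.56))]
0.5 [(0, np.float64(1.49)), (1, np.float64(1.01)), (2, np.float64(0.72)), (3, np.float64(0.68)), (4, np.float64(0.98)), (5, np.float64(1.71)), (6, np.float64(1.61)), (8, np.float64(1.46))]
1 [(0, np.float64(1.54)), (1, np.float64(0.95)), (2, np.float64(0.55)), (3, np.float64(0.39)), (4, np.float64(0.54)), (5, np.float64(1.11)), (6, np.float64(1.04)), (8, np.float64(0.98))]
1.5 [(0, np.float64(2.2)), (1, np.float64(1.5)), (2, np.float64(0.98)), (3, np.float64(0.69)), (4, np.float64(0.7)), (5, np.float64(1.12)), (6, np.float64(1.08)), (8, np.float64(1.09))]
phi -0.0053713637632993964
2 [-0.0101  0.1452  0.0003] 0.0 [0.0, 0.0, 0.0, 0.0, 0.0, 0.0, 0.0] P [0.003  0.0048 0.0009]
phi -0.0054 balance lean 0.0139 eff eq -0.009
th [ 0.041  0.053  0.041  0.029  0.02   0.017  0.003  0.022 -0.     0.032
 -0.001 -0.002] max 0.058 y [-0.14  -0.114 -0.06   0.166] yref [-0.097  0.166] vmax 0.12
{"grip": 1, "tx": 0.00
[... 406 characters left out ...]
0.001 ] 0.0 [0.0, 0.0, 0.0, 0.0, 0.0, 0.0, 0.0, 0.0, 0.0] P [0.003  0.0048 0.0009]
phi -0.0054 balance lean 0.0139 eff eq -0.0077
th [ 0.04   0.051  0.041  0.029  0.02   0.017  0.003  0.022 -0.     0.031
 -0.001 -0.002] max 0.057 y [-0.138 -0.111 -0.057  0.166] yref [-0.097  0.166] vmax 0.11
{"grip": 1, "tx": 0.000, "ty": -0.028, "tz": 0.000, "turn": 0.000},
{"grip": 1, "tx": 0.000, "ty": -0.052, "tz": 0.000, "turn": 0.000},
{"grip": 1, "tx": 0.000, "ty": -0.068, "tz": 0.000, "turn": 0.000},
{"grip": 1, "tx": 0.000, "ty": -0.078, "tz": 0.000, "turn": 0.000},
{"grip": 1, "tx": 0.000, "ty": -0.084, "tz": 0.000, "turn": 0.000},
{"grip": 1, "tx": 0.000, "ty": -0.085, "tz": 0.000, "turn": 0.000},
```

```bash
sed -i 's/^L=2/L=3/; s/so=.012/so=.013/' ctl3.py; python3 - <<'E'
from ctl3 import *; import refit3
m,x,P,v0,rest=refit3.run(3); s=observe(); P=P+np.diag([0,0,1e-6])
make(s,x,P,v0,rest,(-.12,19.3,.166,4.5),9,.4,0.,None,None,70)
E
```

```text
phi -0.0054 balance lean 0.0139 eff eq -0.0084
th [ 0.035  0.047  0.038  0.039  0.025  0.018  0.013  0.014  0.007 -0.001
  0.019  0.002] max 0.05 y [-0.134 -0.078  0.006  0.172] yref [-0.11   0.166] vmax 0.1
{"grip": 1, "tx": 0.000, "ty": -0.024, "tz": 0.000, "turn": 0.000},
{"grip": 1, "tx": 0.000, "ty": -0.046, "tz": 0.000, "turn": 0.000},
{"grip": 1, "tx": 0.000, "ty": -0.061, "tz": 0.000, "turn": 0.000},
{"grip": 1, "tx": 0.000, "ty": -0.071, "tz": 0.000, "turn": 0.000},
{"grip": 1, "tx": 0.000, "ty": -0.078, "tz": 0.000, "turn": 0.000},
{"grip": 1, "tx": 0.000, "ty": -0.082, "tz": 0.000, "turn": 0.000},
{"grip": 1, "tx": 0.000, "ty": -0.082, "tz": 0.000, "turn": 0.000},
{"grip": 1, "tx": 0.000, "ty": -0.079, "tz": 0.000, "turn": 0.000},
{"grip": 1, "tx": 0.000, "ty": -0.075, "tz": 0.000, "turn": 0.000},
```

>>> drive_tool([
  {"grip":1,"tx":0,"ty":-0.024,"tz":0,"turn":0},
  {"grip":1,"tx":0,"ty":-0.046,"tz":0,"turn":0},
  {"grip":1,"tx":0,"ty":-0.061,"tz":0,"turn":0},
  {"grip":1,"tx":0,"ty":-0.071,"tz":0,"turn":0},
  {"grip":1,"tx":0,"ty":-0.078,"tz":0,"turn":0},
  {"grip":1,"tx":0,"ty":-0.082,"tz":0,"turn":0},
  {"grip":1,"tx":0,"ty":-0.082,"tz":0,"turn":0},
  {"grip":1,"tx":0,"ty":-0.079,"tz":0,"turn":0},
  {"grip":1,"tx":0,"ty":-0.075,"tz":0,"turn":0},
])

```text
clock: 19.8
position: [0.4298, -0.1531, 0.1066]
ee_rot: [0.275, -3.127, -0.008]
force: [0.6, 0.2, -7.6]
width: 0.368
```

```bash
python3 -c "
from ctl3 import *
cycle('c9',(-.12,19.3,.166,4.5),N=9,n=70)"
```

```text
LEAN {'top': (0.0479, 0.0015, 556), 'side': (0.0623, 0.0061, 1055)} t 19.9 tcp [0.4299, -0.1529, 0.1066] piv [0.5431, -0.1327, 0.1504] yaw 10.09 f [0.0, -0.6, -8.7] tq [-0.03, 0.11, -0.02]
pred err [0.0158, 0.0008] th,om,b [0.0486 0.0957 0.0004] eq 0.051
phi -0.0057 balance lean 0.0146 eff eq 0.0427
th [ 0.027  0.006  0.003  0.035  0.006  0.003  0.003  0.007  0.003 -0.
  0.014  0.005] max 0.035 y [-0.039  0.042  0.105  0.171] yref [-0.046  0.166] vmax 0.12
{"grip": 1, "tx": 0.000, "ty": 0.026, "tz": 0.000, "turn": 0.000},
{"grip": 1, "tx": 0.000, "ty": 0.056, "tz": 0.000, "turn": 0.000},
{"grip": 1, "tx": 0.000, "ty": 0.083, "tz": 0.000, "turn": 0.000},
{"grip": 1, "tx": 0.000, "ty": 0.109, "tz": 0.000, "turn": 0.000},
{"grip": 1, "tx": 0.000, "ty": 0.135, "tz": 0.000, "turn": 0.000},
{"grip": 1, "tx": 0.000, "ty": 0.160, "tz": 0.000, "turn": 0.000},
{"grip": 1, "tx": 0.000, "ty": 0.186, "tz": 0.000, "turn": 0.000},
{"grip": 1, "tx": 0.000, "ty": 0.213, "tz": 0.000, "turn": 0.000},
{"grip": 1, "tx": 0.000, "ty": 0.234, "tz": 0.000, "turn": 0.000},
```

>>> drive_tool([
  {"grip":1,"tx":0,"ty":0.026,"tz":0,"turn":0},
  {"grip":1,"tx":0,"ty":0.056,"tz":0,"turn":0},
  {"grip":1,"tx":0,"ty":0.083,"tz":0,"turn":0},
  {"grip":1,"tx":0,"ty":0.109,"tz":0,"turn":0},
  {"grip":1,"tx":0,"ty":0.135,"tz":0,"turn":0},
  {"grip":1,"tx":0,"ty":0.16,"tz":0,"turn":0},
  {"grip":1,"tx":0,"ty":0.186,"tz":0,"turn":0},
  {"grip":1,"tx":0,"ty":0.213,"tz":0,"turn":0},
  {"grip":1,"tx":0,"ty":0.234,"tz":0,"turn":0},
])

```text
clock: 20.8
position: [0.4298, -0.0582, 0.1066]
ee_rot: [0.277, -3.126, -0.009]
force: [-0.4, 0.3, -9.0]
width: 0.366
```

```bash
python3 -c "
from ctl3 import *
cycle('c10',(-.12,19.3,.166,4.5),N=8,n=63)"
```

```text
LEAN {'top': (0.0208, 0.0015, 563), 'side': (0.0456, 0.0056, 919)} t 20.9 tcp [0.4299, -0.0579, 0.1066] piv [0.5431, -0.0375, 0.1504] yaw 10.21 f [-0.2, 0.1, -9.2] tq [-0.1, 0.04, 0.03]
pred err [0.0186, 0.0034] th,om,b [ 3.130e-02  4.061e-01 -4.000e-04] eq 0.0634
phi -0.0061 balance lean 0.0158 eff eq 0.0555
th [ 0.012 -0.017 -0.018  0.011 -0.002 -0.003  0.012  0.006  0.007  0.013
  0.012  0.013] max 0.024 y [0.083 0.143 0.17  0.171] yref [0.037 0.166] vmax 0.2
{"grip": 1, "tx": 0.000, "ty": 0.044, "tz": 0.000, "turn": 0.000},
{"grip": 1, "tx": 0.000, "ty": 0.094, "tz": 0.000, "turn": 0.000},
{"grip": 1, "tx": 0.000, "ty": 0.137, "tz": 0.000, "turn": 0.000},
{"grip": 1, "tx": 0.000, "ty": 0.175, "tz": 0.000, "turn": 0.000},
{"grip": 1, "tx": 0.000, "ty": 0.210, "tz": 0.000, "turn": 0.000},
{"grip": 1, "tx": 0.000, "ty": 0.243, "tz": 0.000, "turn": 0.000},
{"grip": 1, "tx": 0.000, "ty": 0.276, "tz": 0.000, "turn": 0.000},
{"grip": 1, "tx": 0.000, "ty": 0.300, "tz": 0.000, "turn": 0.000},
```

>>> drive_tool([
  {"grip":1,"tx":0,"ty":0.044,"tz":0,"turn":0},
  {"grip":1,"tx":0,"ty":0.094,"tz":0,"turn":0},
  {"grip":1,"tx":0,"ty":0.137,"tz":0,"turn":0},
  {"grip":1,"tx":0,"ty":0.175,"tz":0,"turn":0},
  {"grip":1,"tx":0,"ty":0.21,"tz":0,"turn":0},
  {"grip":1,"tx":0,"ty":0.243,"tz":0,"turn":0},
  {"grip":1,"tx":0,"ty":0.276,"tz":0,"turn":0},
  {"grip":1,"tx":0,"ty":0.3,"tz":0,"turn":0},
])

```text
clock: 21.7
position: [0.43, 0.0626, 0.1066]
ee_rot: [0.279, -3.126, -0.009]
force: [0.1, 0.6, -8.0]
width: 0.368
```

```bash
python3 -c "
from ctl3 import *
cycle('c11',(-.08,19.3,.165,4.5),N=7,n=64,yaw=10)"
```

```text
LEAN {'top': (-0.0155, 0.0011, 546), 'side': (0.3299, 0.031, 1177)} t 21.8 tcp [0.4301, 0.0631, 0.1065] piv [0.5432, 0.0836, 0.1503] yaw 10.3 f [-0.2, 0.2, -8.2] tq [-0.06, 0.04, 0.1]
pred err [-0.0029, 0.3214] th,om,b [ 0.1645  0.6689 -0.0079] eq 0.2032
phi -0.0063 balance lean 0.0163 eff eq 0.2113
th [-0.084 -0.215 -0.146 -0.083 -0.052 -0.037  0.     0.026 -0.     0.036
  0.04   0.034] max 0.236 y [0.556 0.627 0.544 0.168] yref [0.115 0.165] vmax 0.99
{"grip": 1, "tx": -0.000, "ty": 0.242, "tz": 0.000, "turn": -0.000},
{"grip": 1, "tx": -0.000, "ty": 0.490, "tz": 0.000, "turn": -0.001},
{"grip": 1, "tx": -0.000, "ty": 0.684, "tz": 0.000, "turn": -0.002},
{"grip": 1, "tx": -0.000, "ty": 0.843, "tz": 0.000, "turn": -0.003},
{"grip": 1, "tx": -0.000, "ty": 0.980, "tz": 0.000, "turn": -0.004},
{"grip": 1, "tx": -0.000, "ty": 1.101, "tz": 0.000, "turn": -0.005},
{"grip": 1, "tx": -0.000, "ty": 1.181, "tz": 0.000, "turn": -0.005},
```

```bash
python3 - <<'E'
s=open('lean.py').read()
s=s.replace("def cen(n,im,guess,lo):\n","def cen(n,im,guess,lo,reg):\n").replace("(34,255,255))\n    k,l","(34,255,255))&reg\n    k,l")
s=s.replace("    r=cen(n,im,pj(C,piv+[0,0,.207]),lo)","    reg=cv2.dilate(hull(C,piv,yaw,0,1)[0]|hull(C,piv,yaw,.06,1)[0]|hull(C,piv,yaw,-.06,1)[0],np.ones((7,7)))\n    r=cen(n,im,pj(C,piv+[0,0,.207]),lo,reg)")
open('lean.py','w').write(s)
c=open('ctl3.py').read()
c=c.replace("if np.isnan(zz): continue","if np.isnan(zz) or abs(zz-H@x)>.06: print('SKIP',zz); continue")
open('ctl3.py','w').write(c)
E
python3 - <<'E'
from ctl3 import *
s=observe(); s2=dict(s)
for n in("top","side"): print(n,fit(n,cv2.imread(f"pics/c11_{n}.png"),s))
im=cv2.imread("pics/c11_side.png"); crop(im,330,110,460,230,4,"x.png")
v=np.diff([0,.044,.094,.137,.175,.21,.243,.276,.3])*4
json.dump(dict(ph=-.0061,x=[.0313,.4061,-.0004],P=np.diag([.003**2,.006**2,.001**2]).tolist(),v0=0.,seq=[0.]*8+np.repeat(v,10).tolist()+[0.]*10),open('st3.json','w'))
E
```

```text
top (-0.0184, 0.001, 546)
side (0.0267, 0.0069, 831)
```

View pics/x.png

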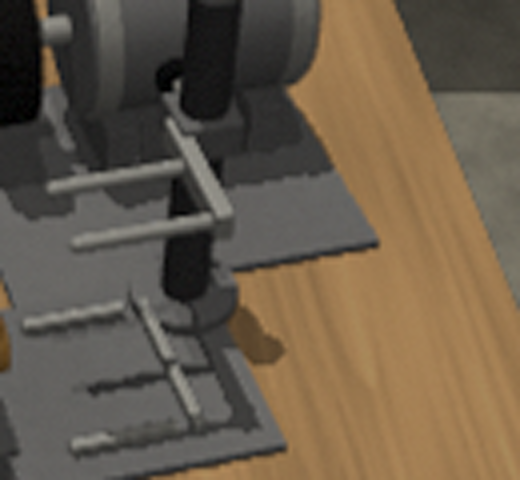

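```bash
python3 - <<'E'
import ctl3
from ctl3 import *
s=observe(); ctl3.est=lambda tag:({'top':(-.0155,),'side':(.0262,)},s)
json.dump(json.load(open('st3.json')),open('st3_bak.json','w'))
cycle('x',(-.08,19.3,.165,4.5),N=7,n=64,yaw=10)
E
```

```text
pred err [-0.0031, 0.0175] th,om,b [ 4.600e-03  4.413e-01 -4.000e-04] eq 0.0431
phi -0.0063 balance lean 0.0163 eff eq 0.0323
th [ 0.008 -0.009 -0.004  0.003  0.004  0.014  0.01   0.012  0.014  0.015
  0.016  0.016] max 0.018 y [0.151 0.179 0.186 0.167] yref [0.115 0.165] vmax 0.13
{"grip": 1, "tx": -0.000, "ty": 0.028, "tz": 0.000, "turn": -0.000},
{"grip": 1, "tx": -0.000, "ty": 0.060, "tz": 0.000, "turn": -0.001},
{"grip": 1, "tx": -0.000, "ty": 0.087, "tz": 0.000, "turn": -0.002},
{"grip": 1, "tx": -0.000, "ty": 0.111, "tz": 0.000, "turn": -0.003},
{"grip": 1, "tx": -0.000, "ty": 0.133, "tz": 0.000, "turn": -0.004},
{"grip": 1, "tx": -0.000, "ty": 0.154, "tz": 0.000, "turn": -0.005},
{"grip": 1, "tx": -0.000, "ty": 0.169, "tz": 0.000, "turn": -0.005},
```

>>> drive_tool([
  {"grip":1,"tx":0,"ty":0.028,"tz":-0.005,"turn":0},
  {"grip":1,"tx":0,"ty":0.06,"tz":-0.02,"turn":-0.001},
  {"grip":1,"tx":0,"ty":0.087,"tz":-0.045,"turn":-0.002},
  {"grip":1,"tx":0,"ty":0.111,"tz":-0.075,"turn":-0.003},
  {"grip":1,"tx":0,"ty":0.133,"tz":-0.1,"turn":-0.004},
  {"grip":1,"tx":0,"ty":0.154,"tz":-0.118,"turn":-0.005},
  {"grip":1,"tx":0,"ty":0.169,"tz":-0.125,"turn":-0.005},
])

```text
clock: 22.5
position: [0.4295, 0.1313, 0.0554]
ee_rot: [0.274, -3.125, -0.009]
force: [0.1, -0.1, -9.0]
width: 0.364
```

```bash
python3 -c "
from ctl3 import *
cycle('c12',(.13,20.,.165,2),N=7,n=56)"
```

```text
LEAN {'top': (-0.0296, 0.0013, 502), 'side': (0.0021, 0.0071, 716)} t 22.6 tcp [0.4298, 0.1315, 0.056] piv [0.5431, 0.1516, 0.0998] yaw 10.07 f [0.2, -0.6, -8.5] tq [-0.03, 0.08, 0.03]
pred err [-0.0245, 0.0088] th,om,b [-0.0154  0.2457 -0.    ] eq 0.0082
phi -0.0063 balance lean 0.0161 eff eq -0.0065
th [0.019 0.025 0.022 0.02  0.018 0.019 0.016 0.015 0.017 0.015 0.014 0.015] max 0.026 y [0.136 0.138 0.145 0.164] yref [0.165 0.165] vmax 0.04
{"grip": 1, "tx": -0.000, "ty": -0.011, "tz": 0.000, "turn": 0.000},
{"grip": 1, "tx": -0.000, "ty": -0.020, "tz": 0.000, "turn": 0.000},
{"grip": 1, "tx": -0.000, "ty": -0.026, "tz": 0.000, "turn": 0.000},
{"grip": 1, "tx": -0.000, "ty": -0.031, "tz": 0.000, "turn": 0.000},
{"grip": 1, "tx": -0.000, "ty": -0.034, "tz": 0.000, "turn": 0.000},
{"grip": 1, "tx": -0.000, "ty": -0.037, "tz": 0.000, "turn": 0.000},
{"grip": 1, "tx": -0.000, "ty": -0.039, "tz": 0.000, "turn": 0.000},
```

>>> drive_tool([
  {"grip":1,"tx":0,"ty":-0.013,"tz":0,"turn":0},
  {"grip":1,"tx":0,"ty":-0.024,"tz":0,"turn":0},
  {"grip":1,"tx":0,"ty":-0.031,"tz":0,"turn":0},
  {"grip":1,"tx":0,"ty":-0.037,"tz":0,"turn":0},
  {"grip":1,"tx":0,"ty":-0.041,"tz":0,"turn":0},
  {"grip":1,"tx":0,"ty":-0.044,"tz":0,"turn":0},
  {"grip":1,"tx":0,"ty":-0.046,"tz":0,"turn":0},
])

```text
clock: 23.3
position: [0.4299, 0.113, 0.0561]
ee_rot: [0.275, -3.126, -0.009]
force: [-0.6, 0.7, -9.4]
width: 0.368
```

```bash
python3 - <<'E'
from ctl3 import *
st=json.load(open('st3.json')); v=np.diff([0,-.013,-.024,-.031,-.037,-.041,-.044,-.046])*4; st['seq']=[0.]*8+np.repeat(v,10).tolist()+[0.]*10
P=np.array(st['P']); P[0,0]+=.003**2; P[1,1]+=.01**2; st['P']=P.tolist(); json.dump(st,open('st3.json','w'))
cycle('c13',(.15,22.,.165,1),N=7,n=56,so=.018)
E
```

```text
LEAN {'top': (0.0102, 0.0011, 505), 'side': (0.0308, 0.0065, 711)} t 23.4 tcp [0.4299, 0.1131, 0.056] piv [0.5431, 0.1332, 0.0998] yaw 10.07 f [0.1, 0.1, -7.8] tq [-0.05, 0.05, 0.0]
pred err [-0.0157, 0.0027] th,om,b [ 0.0112 -0.0496  0.0002] eq 0.0054
phi -0.0063 balance lean 0.0161 eff eq -0.0097
th [0.026 0.032 0.026 0.022 0.019 0.022 0.015 0.013 0.017 0.013 0.013 0.014] max 0.034 y [0.109 0.114 0.128 0.164] yref [0.165 0.165] vmax 0.06
{"grip": 1, "tx": 0.000, "ty": -0.015, "tz": 0.000, "turn": 0.000},
{"grip": 1, "tx": 0.000, "ty": -0.029, "tz": 0.000, "turn": 0.000},
{"grip": 1, "tx": 0.000, "ty": -0.040, "tz": 0.000, "turn": 0.000},
{"grip": 1, "tx": 0.000, "ty": -0.048, "tz": 0.000, "turn": 0.000},
{"grip": 1, "tx": 0.000, "ty": -0.054, "tz": 0.000, "turn": 0.000},
{"grip": 1, "tx": 0.000, "ty": -0.058, "tz": 0.000, "turn": 0.000},
{"grip": 1, "tx": 0.000, "ty": -0.061, "tz": 0.000, "turn": 0.000},
```

```bash
python3 - <<'E'
from ctl3 import *
st=json.load(open('st3.json')); s=observe()
make(s,np.array(st['x']),np.array(st['P']),st['v0'],[0.]*8,(.165,20.,.165,1),8,1.0,0.,None,None,54)
E
```

```text
phi -0.0063 balance lean 0.0161 eff eq -0.0097
th [0.039 0.04  0.025 0.021 0.013 0.009 0.015 0.01  0.01  0.015 0.013 0.013] max 0.05 y [0.108 0.133 0.153 0.165] yref [0.165 0.165] vmax 0.1
{"grip": 1, "tx": 0.000, "ty": -0.024, "tz": 0.000, "turn": 0.000},
{"grip": 1, "tx": 0.000, "ty": -0.045, "tz": 0.000, "turn": 0.000},
{"grip": 1, "tx": 0.000, "ty": -0.057, "tz": 0.000, "turn": 0.000},
{"grip": 1, "tx": 0.000, "ty": -0.064, "tz": 0.000, "turn": 0.000},
{"grip": 1, "tx": 0.000, "ty": -0.068, "tz": 0.000, "turn": 0.000},
{"grip": 1, "tx": 0.000, "ty": -0.068, "tz": 0.000, "turn": 0.000},
{"grip": 1, "tx": 0.000, "ty": -0.065, "tz": 0.000, "turn": 0.000},
{"grip": 1, "tx": 0.000, "ty": -0.062, "tz": 0.000, "turn": 0.000},
```

>>> drive_tool([
  {"grip":1,"tx":0,"ty":-0.024,"tz":0,"turn":0},
  {"grip":1,"tx":0,"ty":-0.045,"tz":0,"turn":0},
  {"grip":1,"tx":0,"ty":-0.057,"tz":0,"turn":0},
  {"grip":1,"tx":0,"ty":-0.064,"tz":0,"turn":0},
  {"grip":1,"tx":0,"ty":-0.068,"tz":0,"turn":0},
  {"grip":1,"tx":0,"ty":-0.068,"tz":0,"turn":0},
  {"grip":1,"tx":0,"ty":-0.065,"tz":0,"turn":0},
  {"grip":1,"tx":0,"ty":-0.062,"tz":0,"turn":0},
])

```text
clock: 24.2
position: [0.4299, 0.0887, 0.0561]
ee_rot: [0.276, -3.126, -0.01]
force: [0.2, 0.4, -8.8]
width: 0.368
```

```bash
python3 -c "
from ctl3 import *
cycle('c14',(.165,22.,.165,1),N=8,n=54,so=.018,w=1.)"
```

```text
LEAN {'top': (0.0555, 0.001, 499), 'side': (0.0784, 0.0057, 697)} t 24.3 tcp [0.4299, 0.0888, 0.056] piv [0.5431, 0.109, 0.0998] yaw 10.11 f [-0.2, -0.2, -8.4] tq [0.02, 0.08, -0.01]
pred err [0.0336, 0.0069] th,om,b [ 0.0576  0.0991 -0.0007] eq 0.0592
phi -0.0064 balance lean 0.0166 eff eq 0.05
th [-0.025 -0.046 -0.02   0.002  0.011  0.02   0.016  0.023  0.024  0.018
  0.021  0.021] max 0.062 y [0.225 0.211 0.186 0.165] yref [0.165 0.165] vmax 0.28
{"grip": 1, "tx": 0.000, "ty": 0.071, "tz": 0.000, "turn": 0.000},
{"grip": 1, "tx": 0.000, "ty": 0.138, "tz": 0.000, "turn": 0.000},
{"grip": 1, "tx": 0.000, "ty": 0.185, "tz": 0.000, "turn": 0.000},
{"grip": 1, "tx": 0.000, "ty": 0.220, "tz": 0.000, "turn": 0.000},
{"grip": 1, "tx": 0.000, "ty": 0.247, "tz": 0.000, "turn": 0.000},
{"grip": 1, "tx": 0.000, "ty": 0.267, "tz": 0.000, "turn": 0.000},
{"grip": 1, "tx": 0.000, "ty": 0.282, "tz": 0.000, "turn": 0.000},
{"grip": 1, "tx": 0.000, "ty": 0.290, "tz": 0.000, "turn": 0.000},
```

```bash
python3 - <<'E'
from ctl3 import *
st=json.load(open('st3.json')); s=observe(); x=np.array(st['x']); x[0]+=.002; P=np.array(st['P']); P[2,2]+=.003**2
make(s,x,P,st['v0'],[0.]*8,(.175,20.,.165,1),6,.35,0.,None,None,56)
E
```

```text
phi -0.0064 balance lean 0.0166 eff eq 0.0519
th [-0.001 -0.036  0.011 -0.01  -0.001  0.006  0.011  0.011  0.017  0.01
  0.02   0.021] max 0.039 y [0.213 0.247 0.248 0.178] yref [0.165 0.165] vmax 0.23
{"grip": 1, "tx": 0.000, "ty": 0.055, "tz": 0.000, "turn": 0.000},
{"grip": 1, "tx": 0.000, "ty": 0.113, "tz": 0.000, "turn": 0.000},
{"grip": 1, "tx": 0.000, "ty": 0.159, "tz": 0.000, "turn": 0.000},
{"grip": 1, "tx": 0.000, "ty": 0.198, "tz": 0.000, "turn": 0.000},
{"grip": 1, "tx": 0.000, "ty": 0.234, "tz": 0.000, "turn": 0.000},
{"grip": 1, "tx": 0.000, "ty": 0.260, "tz": 0.000, "turn": 0.000},
```

```bash
python3 - <<'E'
from ctl3 import *
st=json.load(open('st3.json')); s=observe(); x=np.array(st['x'])
make(s,x,np.array(st['P']),st['v0'],[0.]*8,(.165,20.,.165,1),6,1.2,0.,None,None,56)
E
```

```text
phi -0.0064 balance lean 0.0166 eff eq 0.0519
th [-0.037 -0.055 -0.003  0.003  0.016  0.02   0.026  0.018  0.024  0.016
  0.021  0.02 ] max 0.076 y [0.223 0.22  0.197 0.165] yref [0.165 0.165] vmax 0.32
{"grip": 1, "tx": 0.000, "ty": 0.081, "tz": 0.000, "turn": 0.000},
{"grip": 1, "tx": 0.000, "ty": 0.155, "tz": 0.000, "turn": 0.000},
{"grip": 1, "tx": 0.000, "ty": 0.205, "tz": 0.000, "turn": 0.000},
{"grip": 1, "tx": 0.000, "ty": 0.241, "tz": 0.000, "turn": 0.000},
{"grip": 1, "tx": 0.000, "ty": 0.269, "tz": 0.000, "turn": 0.000},
{"grip": 1, "tx": 0.000, "ty": 0.284, "tz": 0.000, "turn": 0.000},
```

>>> drive_tool([
  {"grip":1,"tx":0,"ty":0.081,"tz":0,"turn":0},
  {"grip":1,"tx":0,"ty":0.155,"tz":0,"turn":0},
  {"grip":1,"tx":0,"ty":0.205,"tz":0,"turn":0},
  {"grip":1,"tx":0,"ty":0.241,"tz":0,"turn":0},
  {"grip":1,"tx":0,"ty":0.269,"tz":0,"turn":0},
  {"grip":1,"tx":0,"ty":0.284,"tz":0,"turn":0},
])

```text
clock: 24.9
position: [0.4298, 0.203, 0.056]
ee_rot: [0.277, -3.126, -0.01]
force: [-0.7, -0.6, -8.3]
width: 0.368
```

```bash
python3 -c "
from ctl3 import *
cycle('c15',(.165,22.,.165,1),N=6,n=56,so=.016,w=1.)"
```

```text
LEAN {'top': (-0.0167, 0.0009, 502), 'side': (0.0139, 0.0066, 649)} t 25.0 tcp [0.4299, 0.2027, 0.056] piv [0.5431, 0.2229, 0.0998] yaw 10.14 f [0.4, -0.7, -8.8] tq [-0.03, 0.03, 0.05]
pred err [0.0145, 0.007] th,om,b [-0.0066  0.3383  0.0008] eq 0.0242
phi -0.0064 balance lean 0.0165 eff eq 0.0109
th [-0.021 -0.017 -0.001  0.017  0.024  0.024  0.029  0.019  0.025  0.015
  0.022  0.02 ] max 0.032 y [0.257 0.231 0.201 0.164] yref [0.165 0.165] vmax 0.13
{"grip": 1, "tx": 0.000, "ty": 0.032, "tz": 0.000, "turn": 0.000},
{"grip": 1, "tx": 0.000, "ty": 0.059, "tz": 0.000, "turn": 0.000},
{"grip": 1, "tx": 0.000, "ty": 0.075, "tz": 0.000, "turn": 0.000},
{"grip": 1, "tx": 0.000, "ty": 0.083, "tz": 0.000, "turn": 0.000},
{"grip": 1, "tx": 0.000, "ty": 0.086, "tz": 0.000, "turn": 0.000},
{"grip": 1, "tx": 0.000, "ty": 0.085, "tz": 0.000, "turn": 0.000},
```

>>> drive_tool([
  {"grip":1,"tx":0,"ty":0.032,"tz":0,"turn":0},
  {"grip":1,"tx":0,"ty":0.059,"tz":0,"turn":0},
  {"grip":1,"tx":0,"ty":0.075,"tz":0,"turn":0},
  {"grip":1,"tx":0,"ty":0.083,"tz":0,"turn":0},
  {"grip":1,"tx":0,"ty":0.086,"tz":0,"turn":0},
  {"grip":1,"tx":0,"ty":0.085,"tz":0,"turn":0},
])

```text
clock: 25.6
position: [0.4299, 0.2366, 0.0559]
ee_rot: [0.277, -3.126, -0.009]
force: [0.6, -0.9, -8.0]
width: 0.37
```

```bash
python3 -c "
from ctl3 import *
cycle('c16',(.165,22.,.165,1),N=9,n=60,so=.016,w=1.)"
```

```text
LEAN {'top': (-0.0079, 0.0013, 509), 'side': (0.0109, 0.007, 636)} t 25.7 tcp [0.4299, 0.2361, 0.0559] piv [0.5431, 0.2563, 0.0997] yaw 10.11 f [0.4, -0.3, -8.7] tq [0.04, 0.08, 0.07]
pred err [-0.0069, 0.0006] th,om,b [-0.0072 -0.0056  0.0018] eq -0.0068
phi -0.006 balance lean 0.0155 eff eq -0.0228
th [0.011 0.026 0.028 0.012 0.024 0.023 0.021 0.019 0.018 0.018 0.016 0.016] max 0.03 y [0.202 0.175 0.166 0.165] yref [0.165 0.165] vmax 0.07
{"grip": 1, "tx": -0.000, "ty": -0.016, "tz": 0.000, "turn": 0.000},
{"grip": 1, "tx": -0.000, "ty": -0.034, "tz": 0.000, "turn": 0.000},
{"grip": 1, "tx": -0.000, "ty": -0.051, "tz": 0.000, "turn": 0.000},
{"grip": 1, "tx": -0.000, "ty": -0.067, "tz": 0.000, "turn": 0.000},
{"grip": 1, "tx": -0.000, "ty": -0.082, "tz": 0.000, "turn": 0.000},
{"grip": 1, "tx": -0.000, "ty": -0.096, "tz": 0.000, "turn": 0.000},
{"grip": 1, "tx": -0.000, "ty": -0.110, "tz": 0.000, "turn": 0.000},
{"grip": 1, "tx": -0.000, "ty": -0.124, "tz": 0.000, "turn": 0.000},
{"grip": 1, "tx": -0.000, "ty": -0.135, "tz": 0.000, "turn": 0.000},
```

>>> drive_tool([
  {"grip":1,"tx":0,"ty":-0.016,"tz":0,"turn":0},
  {"grip":1,"tx":0,"ty":-0.034,"tz":0,"turn":0},
  {"grip":1,"tx":0,"ty":-0.051,"tz":0,"turn":0},
  {"grip":1,"tx":0,"ty":-0.067,"tz":0,"turn":0},
  {"grip":1,"tx":0,"ty":-0.082,"tz":0,"turn":0},
  {"grip":1,"tx":0,"ty":-0.096,"tz":0,"turn":0},
  {"grip":1,"tx":0,"ty":-0.11,"tz":0,"turn":0},
  {"grip":1,"tx":0,"ty":-0.124,"tz":0,"turn":0},
  {"grip":1,"tx":0,"ty":-0.135,"tz":0,"turn":0},
])

```text
clock: 26.6
position: [0.4299, 0.1816, 0.056]
ee_rot: [0.276, -3.126, -0.009]
force: [0.8, 0.2, -6.8]
width: 0.364
```

```bash
python3 -c "
from ctl3 import *
cycle('c17',(.165,22.,.165,1),N=8,n=63,so=.016,w=1.,yaw=10)"
```

```text
LEAN {'top': (0.0462, 0.0009, 498), 'side': (0.0633, 0.0068, 651)} t 26.7 tcp [0.4298, 0.1813, 0.0559] piv [0.5431, 0.2014, 0.0997] yaw 10.06 f [0.7, -0.0, -8.2] tq [-0.01, 0.14, -0.02]
pred err [0.0166, 0.0056] th,om,b [ 0.0451 -0.1549 -0.0005] eq 0.0257
phi -0.0057 balance lean 0.0148 eff eq 0.0143
th [-0.014 -0.017  0.003  0.008  0.019  0.024  0.016  0.022  0.023  0.017
  0.019  0.018] max 0.03 y [0.237 0.206 0.181 0.165] yref [0.165 0.165] vmax 0.14
{"grip": 1, "tx": -0.000, "ty": 0.034, "tz": 0.000, "turn": -0.000},
{"grip": 1, "tx": -0.000, "ty": 0.063, "tz": 0.000, "turn": -0.000},
{"grip": 1, "tx": -0.000, "ty": 0.080, "tz": 0.000, "turn": -0.000},
{"grip": 1, "tx": -0.000, "ty": 0.090, "tz": 0.000, "turn": -0.000},
{"grip": 1, "tx": -0.000, "ty": 0.095, "tz": 0.000, "turn": -0.001},
{"grip": 1, "tx": -0.000, "ty": 0.096, "tz": 0.000, "turn": -0.001},
{"grip": 1, "tx": -0.000, "ty": 0.093, "tz": 0.000, "turn": -0.001},
{"grip": 1, "tx": -0.000, "ty": 0.089, "tz": 0.000, "turn": -0.001},
```

```bash
cat > ins.py <<'E'
import ctl3
from ctl3 import *
TH=np.radians(10.); EX=np.array([np.cos(TH),np.sin(TH)]); EY=np.array([-EX[1],EX[0]])
def insert(tag,al_end=.700,l_t=.0683,N=18,kw=8,k0=5,k1=15,so=.016,sc=None):
    o,s=est(tag); st=json.load(open('st3.json')); x=np.array(st['x']); P=np.array(st['P']); v0=st['v0']; q=st['seq']; I=[]
    for zz,part in((o['top'][0],q[:-10-L]),(o['side'][0]-so,q[-10-L:-5-L])):
        x,P,v0=fine(x,P,part,v0,.5*(st['ph']+phi(s))); inn=zz-H@x
        if np.isnan(zz) or abs(inn)>.07: print("SKIP",zz); continue
        S=H@P@H+.004**2; K=P@H/S; x=x+K*inn; P=P-np.outer(K,H@P); I.append(round(float(inn),4))
    ph=phi(s); xp,_,_=fine(x,P,[0.]*(5+L),v0,ph); b=-KI*ph/a0; xp=xp-[b,0,0]
    print("err",I,x.round(4),"b",round(b,4),"eff",round(float(9.88*xp[0]+xp[1])/11.29,4))
    piv,yw=pivot(s); l0=piv[:2]@EY; al0=piv[:2]@EX; print("along",al0.round(4),"l",l0.round(4),"yaw",np.degrees(yw).round(2))
    n=32
    def sim(v):
        X=xp[:2].copy(); l=l0; u=0; r=[]; th=[]; ls=[]
        for k in range(n):
            X=A@(X+np.array([0,-g0*(v[k]-u)])); l+=v[k]*.1; wk=.3 if k<kw-3 else (1. if k<kw else 4.)
            r+=[X[0]/.04,wk*(l-l_t)/.03,.4*(v[k]-u)/.1]; u=v[k]; th.append(X[0]+b); ls.append(l)
        return np.array(r+[(9.88*X[0]+X[1])/.03]),np.array(th),np.array(ls)
    r0=sim(np.zeros(n))[0]; J=np.array([sim(e)[0]-r0 for e in np.eye(n)]).T; v=np.linalg.lstsq(J,-r0,rcond=None)[0]
    _,th,ls=sim(v); print("th",th[:N].round(3),"\nl-lt mm",((ls-l_t)*1e3)[:N].round(1),"vmax",abs(v).max().round(2))
    t0=np.array(s['position'])
    for k in range(N):
        f=np.clip((k+1-k0)/(k1-k0),0,1); f=3*f*f-2*f**3; g=min(1,(k+1)/5); y=yw+(TH-yw)*g; al=al0+(al_end-al0)*f
        p=al*EX+ls[k]*EY-GX*np.array([np.cos(y),np.sin(y)])-t0[:2]
        print('{"grip": 1, "tx": %.3f, "ty": %.3f, "tz": 0, "turn": %.3f},'%(p[0]/.4,p[1]/.4,np.degrees(y-yw)/60), "al %.3f"%al)
E
echo ok
```

```text
ok
```

>>> drive_tool([
  {"grip":1,"tx":0,"ty":0.034,"tz":0,"turn":0},
  {"grip":1,"tx":0,"ty":0.063,"tz":0,"turn":0},
  {"grip":1,"tx":0,"ty":0.08,"tz":0,"turn":0},
  {"grip":1,"tx":0,"ty":0.09,"tz":0,"turn":0},
  {"grip":1,"tx":0,"ty":0.095,"tz":0,"turn":-0.001},
  {"grip":1,"tx":0,"ty":0.096,"tz":0,"turn":-0.001},
  {"grip":1,"tx":0,"ty":0.093,"tz":0,"turn":-0.001},
  {"grip":1,"tx":0,"ty":0.089,"tz":0,"turn":-0.001},
])

```text
clock: 27.5
position: [0.4298, 0.2164, 0.0559]
ee_rot: [0.273, -3.126, -0.008]
force: [-0.1, 0.1, -9.1]
width: 0.367
```

```bash
python3 -c "
from ins import *
insert('c18')"
```

```text
LEAN {'top': (0.02, 0.0011, 501), 'side': (0.0392, 0.0066, 629)} t 27.6 tcp [0.4299, 0.2162, 0.056] piv [0.5431, 0.236, 0.0998] yaw 9.94 f [0.4, 0.4, -9.2] tq [-0.05, 0.12, -0.02]
err [0.0141, 0.0042] [ 0.023  -0.0297 -0.0019] b 0.0141 eff 0.0058
along 0.5759 l 0.1381 yaw 9.94
th [-0.134 -0.138 -0.094 -0.046  0.002  0.054  0.075  0.097  0.132  0.083
  0.048  0.031  0.023  0.019  0.017  0.016  0.016  0.016] 
l-lt mm [114.5 137.2 142.7 136.7 121.1  96.4  73.1  47.6  16.9   8.    5.    3.5
   2.5   1.9   1.6   1.3   1.1   0.9] vmax 0.45
{"grip": 1, "tx": -0.019, "ty": 0.110, "tz": 0, "turn": 0.000}, al 0.576
{"grip": 1, "tx": -0.029, "ty": 0.166, "tz": 0, "turn": 0.000}, al 0.576
{"grip": 1, "tx": -0.032, "ty": 0.179, "tz": 0, "turn": 0.001}, al 0.576
{"grip": 1, "tx": -0.029, "ty": 0.165, "tz": 0, "turn": 0.001}, al 0.576
{"grip": 1, "tx": -0.022, "ty": 0.126, "tz": 0, "turn": 0.001}, al 0.576
{"grip": 1, "tx": -0.003, "ty": 0.067, "tz": 0, "turn": 0.001}, al 0.579
{"grip": 1, "tx": 0.030, "ty": 0.013, "tz": 0, "turn": 0.001}, al 0.589
{"grip": 1, "tx": 0.076, "ty": -0.043, "tz": 0, "turn": 0.001}, al 0.603
{"grip": 1, "tx": 0.131, "ty": -0.112, "tz": 0, "turn": 0.001}, al 0.620
{"grip": 1, "tx": 0.180, "ty": -0.126, "tz": 0, "turn": 0.001}, al 0.638
{"grip": 1, "tx": 0.226, "ty": -0.125, "tz": 0, "turn": 0.001}, al 0.656
{"grip": 1, "tx": 0.268, "ty": -0.121, "tz": 0, "turn": 0.001}, al 0.673
{"grip": 1, "tx": 0.303, "ty": -0.118, "tz": 0, "turn": 0.001}, al 0.687
{"grip": 1, "tx": 0.327, "ty": -0.115, "tz": 0, "turn": 0.001}, al 0.697
{"grip": 1, "tx": 0.335, "ty": -0.114, "tz": 0, "turn": 0.001}, al 0.700
{"grip": 1, "tx": 0.335, "ty": -0.115, "tz": 0, "turn": 0.001}, al 0.700
{"grip": 1, "tx": 0.335, "ty": -0.116, "tz": 0, "turn": 0.001}, al 0.700
{"grip": 1, "tx": 0.336, "ty": -0.116, "tz": 0, "turn": 0.001}, al 0.700
```

```bash
python3 - <<'E'
from ctl3 import *
s=observe(); x=np.array([.0275,-.02,-.005]); P=np.diag([.003**2,.006**2,.002**2])
make(s,x,P,0.,[0.]*8,(.165,20.,.165,1),7,.8,0.,None,None,64)
E
```

```text
phi -0.0055 balance lean 0.0141 eff eq 0.0111
th [-0.017 -0.019  0.     0.01   0.02   0.005  0.023  0.026  0.016  0.022
  0.02   0.018] max 0.031 y [0.269 0.236 0.202 0.164] yref [0.165 0.165] vmax 0.13
{"grip": 1, "tx": 0.000, "ty": 0.032, "tz": 0.000, "turn": 0.000},
{"grip": 1, "tx": 0.000, "ty": 0.059, "tz": 0.000, "turn": 0.000},
{"grip": 1, "tx": 0.000, "ty": 0.075, "tz": 0.000, "turn": 0.000},
{"grip": 1, "tx": 0.000, "ty": 0.083, "tz": 0.000, "turn": 0.000},
{"grip": 1, "tx": 0.000, "ty": 0.087, "tz": 0.000, "turn": 0.000},
{"grip": 1, "tx": 0.000, "ty": 0.086, "tz": 0.000, "turn": 0.000},
{"grip": 1, "tx": 0.000, "ty": 0.083, "tz": 0.000, "turn": 0.000},
```

>>> drive_tool([
  {"grip":1,"tx":0,"ty":0.038,"tz":0,"turn":0},
  {"grip":1,"tx":0,"ty":0.07,"tz":0,"turn":0},
  {"grip":1,"tx":0,"ty":0.088,"tz":0,"turn":0},
  {"grip":1,"tx":0,"ty":0.097,"tz":0,"turn":0},
  {"grip":1,"tx":0,"ty":0.102,"tz":0,"turn":0},
  {"grip":1,"tx":0,"ty":0.102,"tz":0,"turn":0},
  {"grip":1,"tx":0,"ty":0.102,"tz":0,"turn":0},
])

```text
clock: 28.3
position: [0.4298, 0.2565, 0.0559]
ee_rot: [0.271, -3.126, -0.007]
force: [0.8, -0.2, -9.0]
width: 0.367
```

```bash
python3 - <<'E'
import ins
from ins import *
st=json.load(open('st3.json')); v=np.diff([0,.038,.07,.088,.097,.102,.102,.102])*4; st['seq']=[0.]*8+np.repeat(v,10).tolist()+[0.]*10; json.dump(st,open('st3.json','w'))
r=est('c19'); ins.est=lambda t:r
insert('',kw=8,k0=5,k1=15); print(); insert('',kw=12,k0=8,k1=18,N=20)
E
```

```text
LEAN {'top': (-0.0318, 0.0014, 508), 'side': (-0.0136, 0.0074, 634)} t 28.4 tcp [0.4299, 0.2564, 0.0559] piv [0.5431, 0.2762, 0.0997] yaw 9.9 f [-0.1, 1.4, -9.0] tq [-0.03, 0.06, 0.02]
err [-0.0144, 0.0007] [-0.0243 -0.0331 -0.0057] b 0.0133 eff -0.0401
along 0.5829 l 0.1777 yaw 9.9
th [0.017 0.033 0.038 0.042 0.048 0.055 0.052 0.05  0.051 0.034 0.023 0.018
 0.015 0.014 0.014 0.013 0.013 0.013] 
l-lt mm [95.  81.7 69.3 56.9 44.3 31.2 21.1 12.2  3.7  1.3  0.5  0.1 -0.  -0.1
 -0.1 -0.1 -0.1 -0.1] vmax 0.14
{"grip": 1, "tx": 0.006, "ty": -0.035, "tz": 0, "turn": 0.000}, al 0.583
{"grip": 1, "tx": 0.012, "ty": -0.068, "tz": 0, "turn": 0.001}, al 0.583
{"grip": 1, "tx": 0.017, "ty": -0.099, "tz": 0, "turn": 0.001}, al 0.583
{"grip": 1, "tx": 0.023, "ty": -0.130, "tz": 0, "turn": 0.001}, al 0.583
{"grip": 1, "tx": 0.028, "ty": -0.161, "tz": 0, "turn": 0.002}, al 0.583
{"grip": 1, "tx": 0.042, "ty": -0.191, "tz": 0, "turn": 0.002}, al 0.586
{"grip": 1, "tx": 0.068, "ty": -0.213, "tz": 0, "turn": 0.002}, al 0.595
{"grip": 1, "tx": 0.105, "ty": -0.229, "tz": 0, "turn": 0.002}, al 0.608
{"grip
[... 1830 characters left out ...]
: -0.245, "tz": 0, "turn": 0.002}, al 0.608
{"grip": 1, "tx": 0.148, "ty": -0.245, "tz": 0, "turn": 0.002}, al 0.624
{"grip": 1, "tx": 0.192, "ty": -0.243, "tz": 0, "turn": 0.002}, al 0.641
{"grip": 1, "tx": 0.234, "ty": -0.237, "tz": 0, "turn": 0.002}, al 0.659
{"grip": 1, "tx": 0.274, "ty": -0.230, "tz": 0, "turn": 0.002}, al 0.675
{"grip": 1, "tx": 0.306, "ty": -0.225, "tz": 0, "turn": 0.002}, al 0.688
{"grip": 1, "tx": 0.328, "ty": -0.221, "tz": 0, "turn": 0.002}, al 0.697
{"grip": 1, "tx": 0.336, "ty": -0.220, "tz": 0, "turn": 0.002}, al 0.700
{"grip": 1, "tx": 0.336, "ty": -0.220, "tz": 0, "turn": 0.002}, al 0.700
{"grip": 1, "tx": 0.336, "ty": -0.219, "tz": 0, "turn": 0.002}, al 0.700
```

>>> drive_tool([
  {"grip":1,"tx":0.006,"ty":-0.035,"tz":0,"turn":0},
  {"grip":1,"tx":0.012,"ty":-0.068,"tz":0,"turn":0.001},
  {"grip":1,"tx":0.017,"ty":-0.099,"tz":0,"turn":0.001},
  {"grip":1,"tx":0.023,"ty":-0.13,"tz":0,"turn":0.001},
  {"grip":1,"tx":0.029,"ty":-0.161,"tz":0,"turn":0.002},
  {"grip":1,"tx":0.044,"ty":-0.191,"tz":0,"turn":0.002},
  {"grip":1,"tx":0.063,"ty":-0.213,"tz":0,"turn":0.002},
  {"grip":1,"tx":0.082,"ty":-0.232,"tz":0,"turn":0.002},
  {"grip":1,"tx":0.095,"ty":-0.2515,"tz":0,"turn":0.002},
])

```text
clock: 29.3
position: [0.4692, 0.1554, 0.0561]
ee_rot: [0.274, -3.127, -0.008]
force: [-0.2, 0.6, -8.3]
width: 0.366
```

```bash
python3 - <<'E'
import ins
from ins import *
v=np.diff([109.4,95,81.7,69.3,56.9,44.3,31.2,21.1,12.2,3.7])*.01
json.dump(dict(ph=-.0051,x=[-.0243,-.0331,-.0057],P=np.diag([.003**2,.006**2,.003**2]).tolist(),v0=0.,seq=[0.]*8+np.repeat(v,10).tolist()+[0.]*10),open('st3.json','w'))
r=est('c20'); ins.est=lambda t:r
insert('',kw=4,k0=0,k1=9,N=11)
E
```

```text
LEAN {'top': (0.0269, 0.0008, 490), 'side': (0.0439, 0.0073, 712)} t 29.4 tcp [0.4691, 0.1546, 0.056] piv [0.5824, 0.1744, 0.0998] yaw 9.92 f [-1.0, -0.0, -8.4] tq [0.04, 0.09, -0.05]
err [-0.0193, 0.0061] [ 0.0318 -0.3429 -0.0069] b 0.0119 eff -0.0146
along 0.6038 l 0.0706 yaw 9.92
th [ 0.136  0.116  0.066  0.01  -0.053 -0.03  -0.009  0.001  0.005  0.008
  0.009] 
l-lt mm [-36.7 -51.3 -50.9 -39.4 -16.6 -10.   -7.6  -6.1  -5.1  -4.3  -3.6] vmax 0.39
{"grip": 1, "tx": 0.025, "ty": -0.095, "tz": 0, "turn": 0.000}, al 0.607
{"grip": 1, "tx": 0.053, "ty": -0.127, "tz": 0, "turn": 0.001}, al 0.616
{"grip": 1, "tx": 0.085, "ty": -0.120, "tz": 0, "turn": 0.001}, al 0.629
{"grip": 1, "tx": 0.117, "ty": -0.086, "tz": 0, "turn": 0.001}, al 0.644
{"grip": 1, "tx": 0.146, "ty": -0.023, "tz": 0, "turn": 0.001}, al 0.660
{"grip": 1, "tx": 0.181, "ty": 0.000, "tz": 0, "turn": 0.001}, al 0.675
{"grip": 1, "tx": 0.211, "ty": 0.012, "tz": 0, "turn": 0.001}, al 0.688
{"grip": 1, "tx": 0.232, "ty": 0.019, "tz": 0, "turn": 0.001}, al 0.697
{"grip": 1, "tx": 0.240, "ty": 0.023, "tz": 0, "turn": 0.001}, al 0.700
{"grip": 1, "tx": 0.240, "ty": 0.025, "tz": 0, "turn": 0.001}, al 0.700
{"grip": 1, "tx": 0.239, "ty": 0.027, "tz": 0, "turn": 0.001}, al 0.700
```

>>> drive_tool([
  {"grip":1,"tx":0.009,"ty":-0.005,"tz":0,"turn":0},
  {"grip":1,"tx":0.032,"ty":-0.007,"tz":0,"turn":0.001},
  {"grip":1,"tx":0.064,"ty":-0.002,"tz":0,"turn":0.001},
  {"grip":1,"tx":0.101,"ty":0.004,"tz":0,"turn":0.001},
  {"grip":1,"tx":0.14,"ty":0.011,"tz":0,"turn":0.001},
  {"grip":1,"tx":0.178,"ty":0.018,"tz":0,"turn":0.001},
  {"grip":1,"tx":0.21,"ty":0.022,"tz":0,"turn":0.001},
  {"grip":1,"tx":0.232,"ty":0.022,"tz":0,"turn":0.001},
  {"grip":1,"tx":0.241,"ty":0.02,"tz":0,"turn":0.001},
  {"grip":1,"tx":0.241,"ty":0.017,"tz":0,"turn":0.001},
  {"grip":1,"tx":0.241,"ty":0.016,"tz":0,"turn":0.001},
])

```text
clock: 30.5
position: [0.5648, 0.1606, 0.0558]
ee_rot: [0.273, -3.125, -0.006]
force: [0.1, 0.4, -8.9]
width: 0.368
```

```bash
python3 - <<'E'
from ins import *
o,s=est('i1'); p,y=pivot(s); print("along",p[:2]@EX,"l-lt mm",(p[:2]@EY-.0683)*1e3)
E
```

```text
LEAN {'top': (-0.066, 0.0017, 490), 'side': (-0.0612, 0.0067, 753)} t 30.6 tcp [0.5647, 0.1608, 0.0559] piv [0.678, 0.1807, 0.0997] yaw 9.98 f [0.4, -0.1, -8.5] tq [0.11, 0.1, 0.0]
along 0.6990787558615505 l-lt mm -8.028112136470867
```

>>> drive_tool([
  {"grip":1,"tx":0,"ty":0.002,"tz":0,"turn":0},
  {"grip":1,"tx":0,"ty":0.006,"tz":0,"turn":0},
  {"grip":1,"tx":0,"ty":0.01,"tz":0,"turn":0},
  {"grip":1,"tx":-0.001,"ty":0.014,"tz":0,"turn":0},
  {"grip":1,"tx":-0.001,"ty":0.018,"tz":0,"turn":0},
  {"grip":1,"tx":-0.001,"ty":0.02,"tz":0,"turn":0},
  {"grip":1,"tx":-0.001,"ty":0.02,"tz":-0.008,"turn":0},
  {"grip":1,"tx":-0.001,"ty":0.02,"tz":-0.02,"turn":0},
  {"grip":1,"tx":-0.001,"ty":0.02,"tz":-0.033,"turn":0},
  {"grip":1,"tx":-0.001,"ty":0.02,"tz":-0.046,"turn":0},
  {"grip":1,"tx":-0.001,"ty":0.02,"tz":-0.056,"turn":0},
  {"grip":1,"tx":-0.001,"ty":0.02,"tz":-0.063,"turn":0},
  {"grip":1,"tx":-0.001,"ty":0.02,"tz":-0.068,"turn":0},
  {"grip":1,"tx":-0.001,"ty":0.02,"tz":-0.071,"turn":0},
])

```text
clock: 32.0
position: [0.5643, 0.1688, 0.0273]
ee_rot: [0.273, -3.126, -0.007]
force: [-1.1, 0.6, -8.0]
width: 0.367
```

```bash
python3 - <<'E'
from ins import *
o,s=est('i2'); p,y=pivot(s); print("along",p[:2]@EX,"l-lt mm",(p[:2]@EY-.0683)*1e3)
a=cv2.imread("pics/i2_side.png")[100:260,270:450]; b=cv2.imread("pics/i2_top.png")[140:300,180:310]
a=cv2.resize(a,None,fx=2.5,fy=2.5,interpolation=cv2.INTER_CUBIC); b=cv2.resize(b,None,fx=2.5,fy=2.5,interpolation=cv2.INTER_CUBIC)
cv2.imwrite("pics/i2c.png",np.hstack([a,b]))
E
```

```text
LEAN {'top': (-0.122, 0.0011, 451), 'side': (-0.1124, 0.0066, 741)} t 32.1 tcp [0.5643, 0.1688, 0.0274] piv [0.6776, 0.1887, 0.0712] yaw 9.98 f [-0.1, 0.8, -8.6] tq [0.07, 0.06, 0.05]
along 0.7000532999820779 l-lt mm -0.10504311218555162
```

View pics/i2c.png

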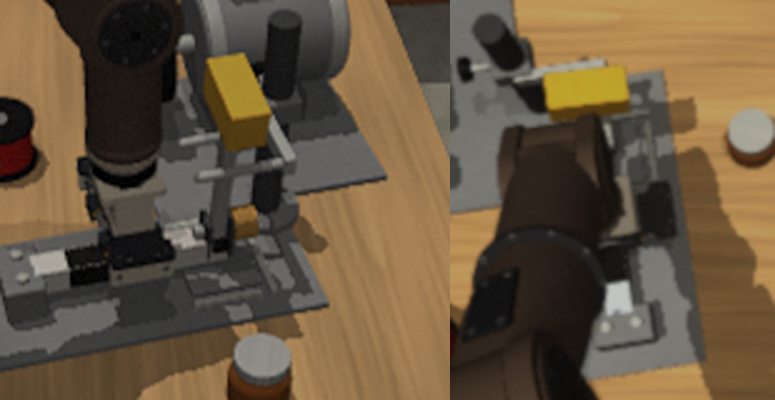

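>>> drive_tool([
  {"grip":1,"tx":0,"ty":0,"tz":-0.0015,"turn":0},
  {"grip":1,"tx":0,"ty":0,"tz":-0.003,"turn":0},
  {"grip":1,"tx":0,"ty":0,"tz":-0.004,"turn":0},
  {"grip":1,"tx":0,"ty":0,"tz":-0.005,"turn":0},
  {"grip":1,"tx":0,"ty":0,"tz":-0.0055,"turn":0},
  {"grip":1,"tx":0,"ty":0,"tz":-0.0055,"turn":0},
])

```text
clock: 32.7
position: [0.5643, 0.1689, 0.0256]
ee_rot: [0.273, -3.126, -0.007]
force: [-4.1, -0.1, 0.5]
width: 0.364
```

```bash
python3 -c "
from h import *
s=observe(); print(s['position'],s['force'],s['ft_torque'])"
```

```text
[0.56431163 0.16894087 0.02560496] [-4.07451931 -0.06383353  0.47990218] [-0.23008606  0.26931263 -0.04706584]
```

>>> drive_tool([
  {"grip":0,"tx":0,"ty":0,"tz":0,"turn":0},
  {"grip":0,"tx":0,"ty":0,"tz":0,"turn":0},
  {"grip":-1,"tx":0,"ty":0,"tz":0,"turn":0},
  {"grip":-1,"tx":0,"ty":0,"tz":0,"turn":0},
  {"grip":-1,"tx":0,"ty":0,"tz":0,"turn":0},
  {"grip":-1,"tx":0,"ty":0,"tz":0,"turn":0},
  {"grip":-1,"tx":0,"ty":0,"tz":0,"turn":0},
])

```text
clock: 33.4
position: [0.5643, 0.1689, 0.0256]
ee_rot: [0.273, -3.126, -0.007]
force: [-0.6, 0.8, 0.3]
width: 0.883
```

>>> drive_tool([
  {"grip":-1,"tx":0,"ty":0,"tz":0.03,"turn":0},
  {"grip":-1,"tx":0,"ty":0,"tz":0.08,"turn":0},
  {"grip":-1,"tx":0,"ty":0,"tz":0.15,"turn":0},
  {"grip":-1,"tx":-0.02,"ty":0,"tz":0.25,"turn":0},
  {"grip":-1,"tx":-0.06,"ty":0,"tz":0.35,"turn":0},
  {"grip":-1,"tx":-0.12,"ty":0,"tz":0.45,"turn":0},
  {"grip":-1,"tx":-0.2,"ty":0,"tz":0.55,"turn":0},
  {"grip":-1,"tx":-0.28,"ty":0,"tz":0.62,"turn":0},
  {"grip":-1,"tx":-0.35,"ty":0,"tz":0.65,"turn":0},
  {"grip":-1,"tx":-0.35,"ty":0,"tz":0.65,"turn":0},
  {"grip":-1,"tx":-0.35,"ty":0,"tz":0.65,"turn":0},
])

```text
clock: 34.5
position: [0.4243, 0.169, 0.2866]
ee_rot: [0.274, -3.127, -0.009]
force: [0.4, 0.1, -0.4]
width: 0.997
```

```bash
python3 - <<'E'
from h import *
s=observe(); print(s['position'],s['clock'],s['force'],s['width'])
a=snap("side","f_side.png")[100:260,230:450]; b=snap("top","f_top.png")[140:300,170:310]; T=cam("top")
cv2.imwrite("pics/fc.png",cv2.resize(np.hstack([a,b]),None,fx=2.2,fy=2.2,interpolation=cv2.INTER_CUBIC))
E
```

```text
[0.4243476  0.16896776 0.28664959] 34.5 [ 0.42423122  0.07648318 -0.42998525] 0.997482114829397
```

View pics/fc.png

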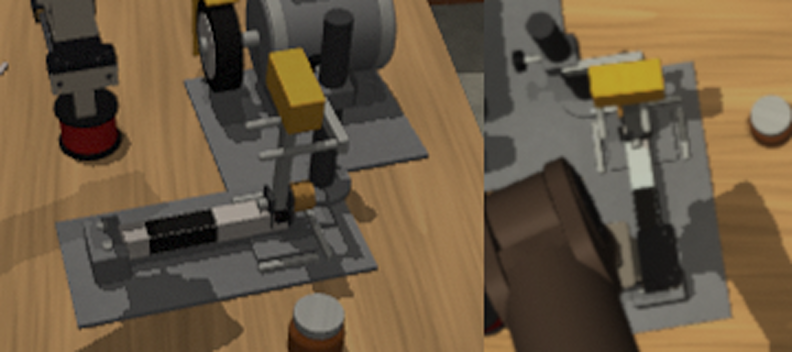

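```bash
python3 -c "
from cell import *
print(sign_off())"
```

```text
the job is handed in; nothing more can be done
None
```

The idler is fitted in the grinder and released, and I handed the job in at 34.5 s of the 64 s allowed. `sign_off()` reports no verdict.

**What I did**
- I gripped the idler by its black sleeve at 60 N, the gripper's maximum (the task suggested about 80 N). The grip was 25 mm ahead of the sleeve's middle, about over the centre of mass.
- I lifted it 32 mm, drew it out of the rack's fork and balanced the arm by moving the foot sideways, checking the lean in the cameras each cycle.
- It was clear of the rack by about 8.4 s. The measured lean stayed within about 0.02 rad through the balance hold (until about 12.7 s) and about 0.06 rad during the carry. Planned momentary peaks were about 0.08 rad.
- I slid the arm between the grinder's prongs, let it settle on the −y prong, lowered the foot until the bed carried its weight, let go and backed away.

**Last checks**
- **Position:** before release the foot was about 0.1 mm off the target across and along the seat, by my own camera measurement of the grinder. I did not measure its position again after letting go.
- **Contact:** vertical force at touchdown was about 0.5 N. There was a brief 4 N sideways force, which disappeared on release.
- **Fit:** the arm leans about 0.11–0.12 rad on the prong, as expected when centred. The final pictures show the sole between the strips, the arm in the fork and the gripper clear.
- **Bystanders:** nothing the robot did came near them. The final crops show the spool and jar standing, but I did not compare the belt roll or carton before and after.

**What disagreed**
- The two cameras differed by 0.01–0.02 rad on the lean.
- The hand gradually tilted about 0.006 rad in roll during the carry; I corrected for that in the balancing.
- One side-camera reading was wrong and I left it out.

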